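Plug the chilli shaker into the condiment carousel, turn it to the front and hold it there

TASK

First plug the square red-lidded shaker all the way down into the empty white holder of the condiment carousel; then, with the shaker seated, turn the carousel until the shaker stands in line with the yellow front pointer. The carousel springs back when let go, so finish while still gripping the shaker and holding the carousel still there. Leave the bottles, jar, tray, tongs and round shaker around it where they are.

Things in the scene. Friction and masses are not known exactly. Their poses are not given: they have to be found in the camera images.
- shaker_center (a point): centre, 55 mm above the underside, of the loose upright square shaker (0.15 to 0.28 kg): 50 x 50 mm flat-sided steel body with a red lid (top 22 mm), 110 mm tall in all. Its lowest 20 mm is a square plug foot, 36 x 36 mm, bevelled at the tip; above it the body's shoulder. z up; x and y normal to its flat sides; quarter turns about z look alike. Best gripped across the lid
- shaker: the same shaker; origin at the centre of its underside, same axes as shaker_center
- holder_mouth (a point): centre of the upper rim of the empty holder, a white block 64 x 64 mm, 26 mm high, with a square socket 39 x 39 mm, 22 mm deep, rim bevelled 2 mm. 51 mm above the work surface, 85 mm from the carousel's axis, turns with it. z up; x, y parallel to the socket's sides, x inwards to the axis. Shaker fully home: its shoulder is on this rim, its centre 35 mm above this point
- carousel (a joint): carousel angle, rad: 0 = empty holder in line with the front pointer, positive anticlockwise from above. Starts at -1.4 to -0.6. Stiff bearing (0.26 N m) and return spring (0.4 N m/rad about -1.0): reaching the front takes about 8 N at the shaker; it stays put between -1.5 and -0.5, but let go at the front it swings back about 0.4 rad. Stops at -1.7 and 0.5
- carousel_axis (a point): carousel's upright turning axis at the work surface; x points away from the front pointer, z up. Wooden disc, 260 mm diameter, top 25 mm above the work surface, on a fixed foot; four white holders 90 degrees apart, 85 mm from the axis. Three carry fixed jars, 52 mm square, with green, white and blue lids, tops 123 mm above the work surface
- front_pointer (a point): tip of the yellow arrow that sticks out from under the disc on the fixed foot, 165 mm from the axis, 10 mm above the work surface: it marks the front (roughly towards the robot)
- bottle_red: bystander: red squeeze bottle, round, 60 mm across, 191 mm tall with its nozzle; origin at the centre of its underside
- bottle_purple: bystander: dark purple squeeze bottle with a red nozzle, 60 mm across, 191 mm tall; origin at the centre of its underside
- bottle_brown: bystander: dark brown squeeze bottle with a yellow nozzle, 60 mm across, 191 mm tall; origin at the centre of its underside
- round_shaker: bystander: round stainless shaker, 66 mm across, 130 mm tall; origin at the centre of its underside
- coin_tray: bystander: small open orange tray, 90 x 80 x 40 mm; origin at the centre of its underside
- sauce_jar: bystander: round amber glass jar with a white cap, 72 mm across, 100 mm tall; origin at the centre of its underside
- tongs: bystander: steel tongs with black grips lying flat, about 290 x 70 x 12 mm; origin at the middle of their underside
Not all that is in view belongs to the job. What is shaped like the shaker but blue or purple is not meant.

How it is judged:
By the outcome, as a careful person would: the job done as asked, in the order asked, and still so for the second after the job is handed in, while the arm keeps its last pose, push and grip.
It also fails if it takes over 48 s, if anything falls off the work surface, if the arm or the gripper's body presses on something with over 40 N, if the wrist force passes 120 N, or if a joint passes its speed limit or range.

ROBOT

A 7-joint arm with a two-finger parallel gripper is mounted at the origin on the work surface. World frame = base frame: x ahead of the robot, y to its left, z up, the work surface at z = 0. Lengths are in m, angles in rad, forces in N, time in s.
With the tool pointing down it reaches from about 0.4 to 0.85 m from the base axis. Payload 10.4 kg.
Tool frame: the origin (TCP) lies between the finger pads; the fingertips stand manip.finger_overhang ahead of it and the grasp point (between the pads) lies 11 mm behind it (manip.finger_overhang is the distance from the TCP to the fingertips, in m); x points along the fingers, z is the direction in which the jaws open and shut, and the axes are right-handed (so a half turn about x gives the same grasp; the last joint's range is limited). The gripper opens to 85 mm and grips with 20 to 120 N. Pads are 22 mm wide; open, the fingers measure 114 mm over their backs; the gripper's body (76 mm by 85 mm) begins 54 mm behind the grasp point. The pads swing forward as they close: fully open they stand 13 mm farther back than shut.
Start: joints at [-1.313, 0.332, -0.065, 1.46, 0.022, 1.35, -0.088], TCP at [0.173, 0.601, 0.239] pointing down, gripper open.
Joint ranges: [-2.6, 2.6], [-0.5, 2.12], [-1.47, 1.34], [0.16, 2.42], [-1.27, 4.41], [0.06, 2.06], [-2.6, 2.6]. Speed limits (rad/s): [2.22, 2.22, 2.79, 2.79, 3.14, 3.14, 3.14].

INTERFACE

Orientations are given as a unit quaternion [x, y, z, w].
In Python, from workcell import get_obs, camera, workorder, manip gives the robot as it stands. The module is installed in compiled form; this text tells all that it offers.
- The arm moves only by the tool play_rows, never from a script. Its argument "increments" is text: rows parted by semicolons, each of 4 numbers parted by spaces: the shift along the tool's x, y, z in m, then the turn about the tool's x in rad. A call has 1 to 20 rows; each row shifts and turns the pose as measured when the row begins, along the tool's axes as they then stand; what a row does not reach is not made up. A row lasts 1/10 s, in which the tool goes at most 50 mm and 8.59 degrees, less where a joint would pass 70% of its speed; a pose out of reach is approached as far as the arm can. A call is refused whole if a number of a shift passes 0.05 or a number of a turn 0.15, either way. A call with a gripper value outside its range is refused whole. "hand" is the gripper command: -1 is fully open, 1 is shut, values between are in proportion, set as the call begins (left out, the last holds). The fingers move at their own pace and stop on an object; "squeeze" is the grip in N (left out, the last holds). Time passes only in rows, so rows that do not move let the fingers close. It gives the time, the measured TCP pose, the force and the opening at its end, in the units of the state.
- get_obs(): the state, without advancing time (a new reading comes with each control period).
- camera(name): name is "scene" or "top" or "wrist"; returns a dict with "img" (384x512x3 uint8, blue, green, red), "fov_y" (degrees; the focal length in pixels is half the picture's height over the tangent of half this angle, whatever the lens; pixels are square), "cx", "cy" (the principal point, pixels), "R" (3x3) and "t" (3): a world point X has camera coordinates R X + t; the wrist camera has in their place "tool_from_camera" (4x4, takes a point from camera to tool coordinates, whose origin is the TCP and whose axes are the tool frame's). Camera axes: x right, y down, z forward; pixel columns grow to the right and rows downward; lengths in m; the calibration is good to about 2 mm. A picture is of the moment at which its call begins: read the wrist's pose just before it. There is no depth.
- workorder.hand_in(): hands the job in, once; it reports no verdict.
The state is a dict: "clock": time; "joint_pos": joint angles; "joint_velocities": joint speeds; "tau": joint torques, N m; "position": TCP position; "ee_rot": TCP orientation; "ft_force": force on the tool from outside, world axes, zero at the start; "torque": the same for the moment, N m; "grip_width": opening from 0.0 (shut) to 1.0 (fully open).
Only numpy, scipy, OpenCV 4.12 (cv2) and the standard library are available. Lean on these libraries where they do the work, as an engineer would, in place of code of your own. Each camera call takes 0.05 s, during which the arm holds its last target.

## Working session

There is one attempt and no reset: what is moved stays moved. The work goes in short steps, Python scripts to look and compute and a tool call to move; the robot and the scene stay as the last step left them, time stands still between calls to the robot, and variables do not carry over. Pictures are saved under pics/ and viewed, and the job is handed in when it is done.

Besides the shell and the picture viewer there is one more tool, called after "Emit:" by a JSON object that holds its "api" and its "payload", one argument or row to a line. play_rows: Moves the arm, as the interface text tells. Its arguments: {"type":"object","properties":{"increments":{"type":"string"},"hand":{"type":"number"},"squeeze":{"type":"number"}},"required":["increments"]}

```bash
mkdir -p pics; python3 - <<'E'
from workcell import get_obs, camera, workorder, manip
import cv2,pickle
o=get_obs(); print(o); print(manip.finger_overhang, [a for a in dir(manip) if a[0]!='_'])
for n in ["scene","top","wrist"]:
    c=camera(n); cv2.imwrite(f"pics/{n}0.png",c["img"]); pickle.dump(c,open(f"{n}0.pkl","wb"))
    print(n,{k:v for k,v in c.items() if k!="img"})
E
```

```text
{'clock': 0.0, 'joint_pos': array([-1.31261345,  0.33285793, -0.0647044 ,  1.46097088,  0.02163084,
        1.34993039, -0.08845693]), 'joint_velocities': array([-0.00195194, -0.00191706,  0.00039775,  0.00057961,  0.00040285,
        0.00129142, -0.00153524]), 'tau': array([-3.29692066e-04, -6.25461102e+01,  4.87623049e-02, -3.91594005e+01,
        1.61729398e-02,  9.93019261e-03, -1.27683711e-05]), 'position': array([0.17309882, 0.60014875, 0.23851056]), 'ee_rot': array([-0.42547644,  0.56542296,  0.42479665,  0.5646366 ]), 'ft_force': array([ 0.04861301, -0.66173979,  0.53765538]), 'torque': array([-0.01405751,  0.0137851 , -0.04310294]), 'grip_width': 0.9987148433181292}
0.008 ['MotionError', 'finger_overhang']
scene {'fov_y': 55.914143428377685, 'cx': 249.8892029723343, 'cy': 190.17681116453647, 'R': array([[-7.14074113e-01,  7.00069894e-01, -5.52646443e-04],
       [ 5.19107359e-01,  5.28961613e-01, -6.71362169e-01],
       [-4.69708114e-01, -4.79689228e-01, -7.41129228e-01]]), 't': array([ 0.39227357, -0.21939977,  1.43453862])}
top {'fov_y': 54.195633219080975, 'cx': 258.18811360552905, 'cy': 196.53776758033212, 'R': array([[-0.00887513, -0.99955601,  0.02844307],
       [-0.98145496,  0.00326044, -0.19166516],
       [ 0.19148732, -0.02961665, -0.98104814]]), 't': array([-0.02312063,  0.54352691,  1.09476852])}
wrist {'fov_y': 69.74348490861993, 'cx': 253.68918605409792, 'cy': 193.09825258092872, 'tool_from_camera': array([[ 3.20630559e-04, -3.08448535e-01,  9.51240978e-01,
        -1.34898335e-01],
       [ 1.46952405e-03, -9.51239855e-01, -3.08448666e-01,
         7.91459875e-02],
       [ 9.99998869e-01,  1.49676956e-03,  1.48275972e-04,
         1.43716116e-03],
       [ 0.00000000e+00,  0.00000000e+00,  0.00000000e+00,
         1.00000000e+00]])}
```

View pics/scene0.png

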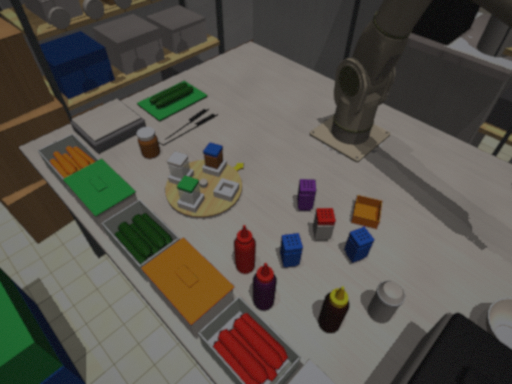

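View pics/top0.png

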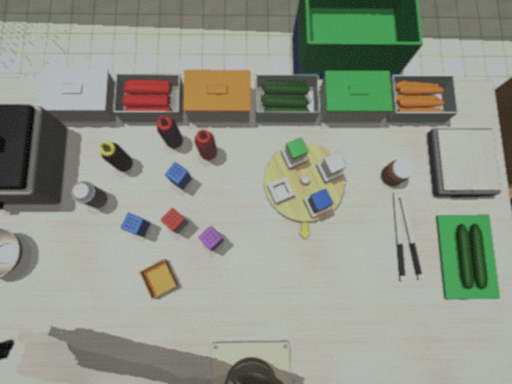

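View pics/wrist0.png

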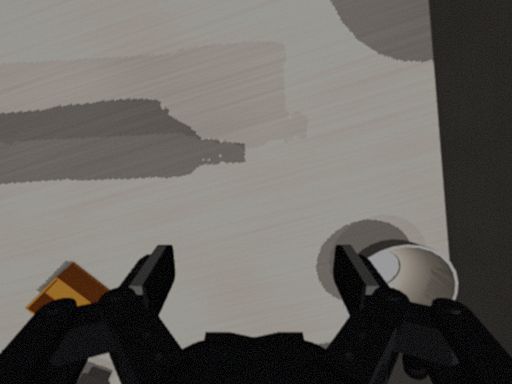

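```bash
cat > h.py <<'E'
import numpy as np,cv2,pickle
def K(c):
    f=c["img"].shape[0]/2/np.tan(np.radians(c["fov_y"])/2); return f
def proj(c,X):
    X=np.atleast_2d(X); P=X@c["R"].T+c["t"]; f=K(c); return np.c_[f*P[:,0]/P[:,2]+c["cx"],f*P[:,1]/P[:,2]+c["cy"]]
def unproj(c,uv,z):
    uv=np.atleast_2d(uv).astype(float); f=K(c); d=np.c_[(uv[:,0]-c["cx"])/f,(uv[:,1]-c["cy"])/f,np.ones(len(uv))]
    d=d@c["R"]; o=-c["R"].T@c["t"]; return o+d*((z-o[2])/d[:,2])[:,None]
E
python3 - <<'E'
from h import *
c=pickle.load(open("top0.pkl","rb"));s=pickle.load(open("scene0.pkl","rb"))
cv2.imwrite("pics/tz1.png",cv2.resize(c["img"][195:255,120:220],None,fx=8,fy=8,interpolation=cv2.INTER_CUBIC))
cv2.imwrite("pics/tz2.png",cv2.resize(c["img"][135:245,255:355],None,fx=5,fy=5,interpolation=cv2.INTER_CUBIC))
cv2.imwrite("pics/sz1.png",cv2.resize(s["img"][140:260,150:260],None,fx=5,fy=5,interpolation=cv2.INTER_CUBIC))
cv2.imwrite("pics/sz2.png",cv2.resize(s["img"][170:270,280:400],None,fx=6,fy=6,interpolation=cv2.INTER_CUBIC))
E
```

```text
(no output)
```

View pics/tz1.png

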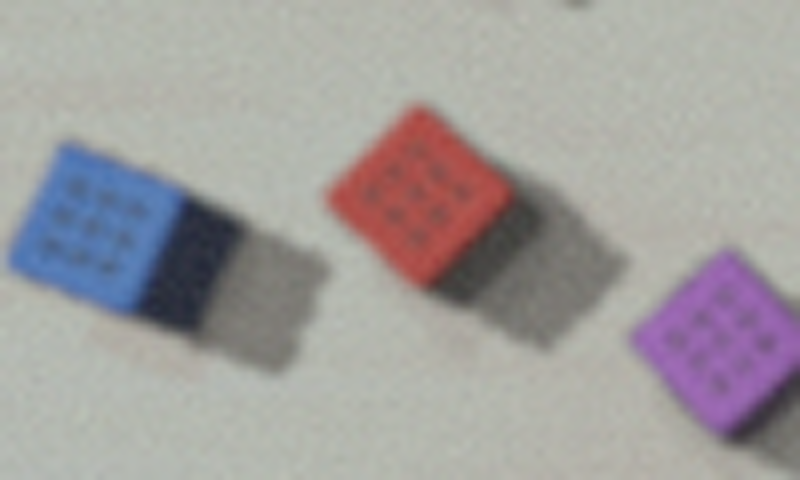

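View pics/tz2.png

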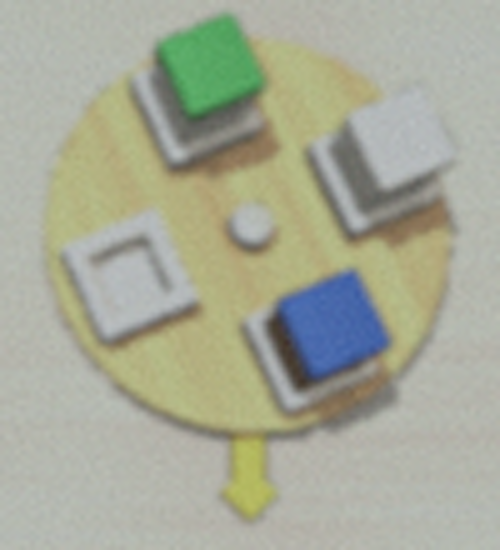

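View pics/sz1.png

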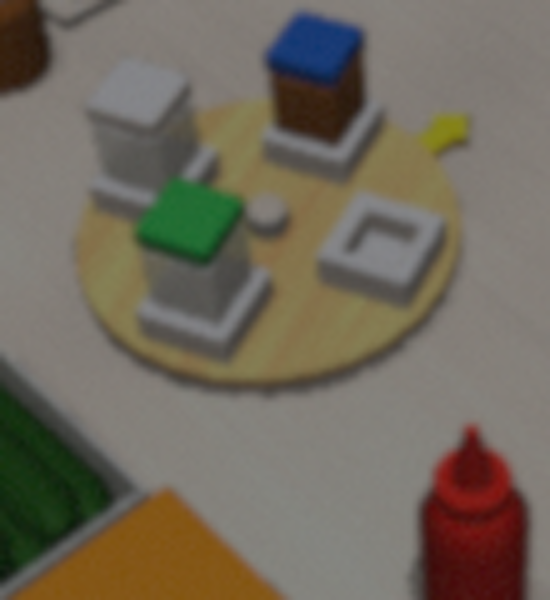

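View pics/sz2.png

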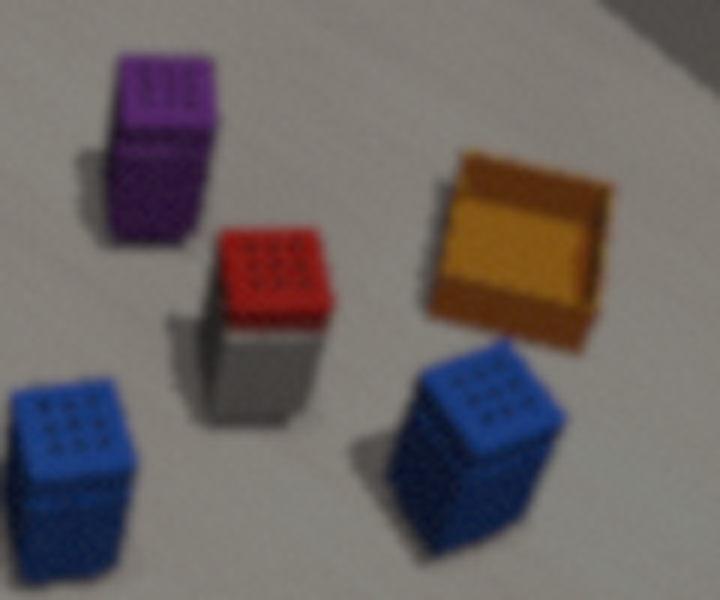

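```bash
cat > m1.py <<'E'
from h import *
from scipy.optimize import least_squares
c=pickle.load(open("top0.pkl","rb"));s=pickle.load(open("scene0.pkl","rb"))
print("cams",-c["R"].T@c["t"],-s["R"].T@s["t"])
def up(p,sc,ox,oy): p=np.array(p,float); return (p+.5)/sc-.5+[ox,oy]
def sq(p,h): 
    a=p[2]; R=np.array([[np.cos(a),-np.sin(a)],[np.sin(a),np.cos(a)]])
    return np.array([[h,h],[-h,h],[-h,-h],[h,-h]])@R.T+p[:2]
def fit(name,obs,h,z):
    # obs list of (cam,uv4) unordered corners; match nearest
    w0=unproj(obs[0][0],obs[0][1],z)[:,:2]; ctr=w0.mean(0); d=w0[0]-ctr; a=np.arctan2(d[1],d[0])-np.pi/4
    def res(p,use=obs):
        r=[]
        for cam,uv in use:
            q=proj(cam,np.c_[sq(p,h),np.full(4,z)])
            D=np.linalg.norm(q[:,None]-uv[None],axis=2); j=D.argmin(0); r.append((q[j]-uv).ravel())
        return np.concatenate(r)
    for use in [obs]+[[o] for o in obs]:
        f=least_squares(res,[*ctr,a],args=(use,)); p=f.x
        print(name,p[:2].round(4),"yaw",np.degrees(p[2]).round(2),"deg mod90",(np.degrees(p[2])%90).round(2),"rms px",np.sqrt((f.fun**2).mean()).round(2))
    print("  sides",np.linalg.norm(w0-np.roll(w0,1,0),axis=1).round(4))
lidT=up([(420,100),(325,195),(425,290),(515,192)],8,120,195)
lidS=up([(220,228),(318,228),(333,308),(226,318)],6,280,170)
fit("lid",[(c,lidT),(s,lidS)],.025,.11)
hT=up([(63,255),(155,212),(200,298),(110,340)],5,255,135)
hS=up([(320,245),(367,192),(445,228),(405,285)],5,150,140)
fit("holder",[(c,hT),(s,hS)],.032,.051)
tipT=unproj(c,up([(250,521)],5,255,135),.01); tipS=unproj(s,up([(469,125)],5,150,140),.01); print("tip",tipT,tipS)
E
python3 m1.py
```

```text
cams [0.32360769 0.00754087 1.17885341] [1.06781887 0.52956786 0.91609858]
lid [0.4688 0.2224] yaw -43.58 deg mod90 46.42 rms px 0.63
lid [0.4684 0.2211] yaw -42.93 deg mod90 47.07 rms px 0.45
lid [0.4697 0.2239] yaw -44.37 deg mod90 45.63 rms px 0.56
  sides [0.0483 0.0471 0.05   0.0464]
holder [ 0.5642 -0.0958] yaw 22.26 deg mod90 22.26 rms px 1.06
holder [ 0.5647 -0.097 ] yaw 25.94 deg mod90 25.94 rms px 0.47
holder [ 0.564  -0.0939] yaw 16.85 deg mod90 16.85 rms px 0.88
  sides [0.0603 0.0636 0.0606 0.0617]
tip [[ 0.41702302 -0.1713133   0.01      ]] [[ 0.42304175 -0.16229389  0.01      ]]
```

```bash
cat > m2.py <<'E'
from m1 import *
lids=[[(158,45),(235,12),(268,80),(195,117)],[(348,120),(418,85),(458,155),(388,192)],[(277,307),(352,270),(390,342),(312,377)]]
# disc outline pts in top
disc=up([(45,240),(60,320),(110,388),(180,425),(452,200),(420,115),(75,130),(300,38),(447,270)],5,255,135)
dw=unproj(c,disc,.025)[:,:2]
A=np.c_[2*dw,np.ones(len(dw))]; x=np.linalg.lstsq(A,(dw**2).sum(1),rcond=None)[0]
print("disc",x[:2],"r",np.sqrt(x[2]+x[0]**2+x[1]**2))
ctrs=[unproj(c,up(l,5,255,135),.123)[:,:2].mean(0) for l in lids]
print("lid ctr",ctrs)
hc=unproj(c,hT,.051)[:,:2].mean(0); print("axis from pairs",(ctrs[0]+ctrs[2])/2,(ctrs[1]+hc)/2)
def res(p,wd=1):
    ax=p[:2]; r=[]
    for k,(uv,h,z) in enumerate([(hT,.032,.051)]+[(up(l,5,255,135),.026,.123) for l in lids]):
        pass
    # empty holder angle p[2]; others by nearest
    for uv,h,z in [(hT,.032,.051)]+[(up(l,5,255,135),.026,.123) for l in lids]:
        best=None
        for k in range(4):
            a=p[2]+k*np.pi/2; cc=ax+.085*np.array([np.cos(a),np.sin(a)])
            q=proj(c,np.c_[sq([*cc,a],h),np.full(4,z)])
            D=np.linalg.norm(q[:,None]-uv[None],axis=2); j=D.argmin(0); e=(q[j]-uv).ravel()
            if best is None or (e**2).sum()<(best**2).sum(): best=e
        r.append(best)
    r.append((np.linalg.norm(dw-ax,axis=1)-.13)*450)
    r.append((proj(c,[[ax[0]+.165*np.cos(p[3]),ax[1]+.165*np.sin(p[3]),.01]])-up([(250,521)],5,255,135)).ravel())
    return np.concatenate(r)
a0=np.arctan2(*(hc-x[:2])[::-1])
f=least_squares(res,[*x[:2],a0,np.pi])
p=f.x; print(p, "holder az",np.degrees(p[2]),"front az",np.degrees(p[3]),"q",(p[2]-p[3]+np.pi)%(2*np.pi)-np.pi,"rms",np.sqrt((f.fun**2).mean()))
print("mouth",p[:2]+.085*np.array([np.cos(p[2]),np.sin(p[2])]),"front mouth",p[:2]+.085*np.array([np.cos(p[3]),np.sin(p[3])]))
print(f.fun.round(2))
print("proj scene axis top knob",proj(s,[[*p[:2],.05]]), "tip scene",proj(s,[[p[0]+.165*np.cos(p[3]),p[1]+.165*np.sin(p[3]),.01]]))
E
python3 m2.py|tail -12
```

```text
sides [0.0603 0.0636 0.0606 0.0617]
tip [[ 0.41702302 -0.1713133   0.01      ]] [[ 0.42304175 -0.16229389  0.01      ]]
disc [ 0.59902724 -0.17489702] r 0.1321712644170801
lid ctr [array([ 0.6775471 , -0.14150559]), array([ 0.63184106, -0.25163263]), array([ 0.5207984 , -0.20555565])]
axis from pairs [ 0.59917275 -0.17353062] [ 0.59824674 -0.17432091]
[ 0.59819942 -0.17423079  1.97766788  3.12786898] holder az 113.31202267525636 front az 179.21369134399504 q -1.1502011008278783 rms 1.3040068921080312
mouth [ 0.56456167 -0.0961699 ] front mouth [ 0.51320742 -0.17306431]
[-0.17 -1.03  0.24 -0.44 -0.11  0.91 -1.04  0.7  -0.74 -0.32 -0.26 -0.31
  0.59  1.5  -0.77  0.82 -0.53 -0.88  1.23 -0.57  1.02  1.03 -0.83  0.45
 -0.02 -1.    1.14 -0.62  1.39  1.2   0.73  1.35 -0.22  1.36  1.8   0.6
  1.18  3.24 -0.64  2.13 -1.03  0.04 -5.2 ]
proj scene axis top knob [[202.59719481 179.74708882]] tip scene [[239.51186102 164.64286736]]
```

```bash
cat >> h.py <<'E'
from scipy.spatial.transform import Rotation as Ro
def st(p=True):
    from workcell import get_obs
    o=get_obs(); R=Ro.from_quat(o["ee_rot"]).as_matrix()
    if p:
        print("t",o["clock"],"pos",o["position"].round(4),"xax",R[:,0].round(3),"zyaw",np.degrees(np.arctan2(R[1,2],R[0,2])).round(2),"F",o["ft_force"].round(1),"M",o["torque"].round(2),"g",round(o["grip_width"],3),"j",o["joint_pos"].round(2))
    return o,R
def go(target,zyaw=None):
    """total shift in tool axes (start orientation) & turn about tool x for a target pos / jaw yaw deg (mod180)"""
    o,R=st(); d=R.T@(np.array(target)-o["position"]); print("tool shift",d.round(4),"dist",np.linalg.norm(d).round(3))
    if zyaw is not None:
        y=np.degrees(np.arctan2(R[1,2],R[0,2])); e=(zyaw-y+90)%180-90
        print("turn about tool x (neg of ccw)", np.radians(-e).round(3), "alt", np.radians(-e+ (180 if e>0 else -180)).round(3))
E
python3 - <<'E'
from h import *
go([.469,.222,.24],None)
for a in (-43.5,46.5): go([.469,.222,.24],a)
E
```

```text
t 0.15 pos [0.1731 0.6003 0.2387] xax [-0.    -0.001 -1.   ] zyaw 73.91 F [-1.1  0.2  0.5] M [-0.01 -0.02 -0.  ] g 1.0 j [-1.31  0.33 -0.06  1.46  0.02  1.35 -0.09]
tool shift [-0.001  -0.3891 -0.2815] dist 0.48
t 0.15 pos [0.1731 0.6003 0.2387] xax [-0.    -0.001 -1.   ] zyaw 73.91 F [-1.1  0.2  0.5] M [-0.01 -0.02 -0.  ] g 1.0 j [-1.31  0.33 -0.06  1.46  0.02  1.35 -0.09]
tool shift [-0.001  -0.3891 -0.2815] dist 0.48
turn about tool x (neg of ccw) -1.092 alt 2.049
t 0.15 pos [0.1731 0.6003 0.2387] xax [-0.    -0.001 -1.   ] zyaw 73.91 F [-1.1  0.2  0.5] M [-0.01 -0.02 -0.  ] g 1.0 j [-1.31  0.33 -0.06  1.46  0.02  1.35 -0.09]
tool shift [-0.001  -0.3891 -0.2815] dist 0.48
turn about tool x (neg of ccw) 0.478 alt -2.663
```

Emit:
{"api": "play_rows", "payload": {
  "increments": "0 0 0 0.12; 0 0 0 0.12; 0 0 0 0.12; 0 0 0 0.12",
  "hand": -1
}}

```text
clock: 0.55
position: [0.1731, 0.5995, 0.2372]
ee_rot: [-0.275, 0.653, 0.272, 0.651]
ft_force: [-0.1, -0.4, -0.2]
grip_width: 0.995
```

```bash
python3 -c "
from h import *
go([.469,.222,.22],46.5)"
```

```text
t 0.55 pos [0.1731 0.5995 0.2372] xax [-0.001 -0.004 -1.   ] zyaw 45.52 F [-0.1 -0.4 -0.2] M [-0.02  0.01 -0.05] g 0.995 j [-1.36  0.33  0.    1.47 -0.    1.35 -0.57]
tool shift [ 0.0183 -0.4756 -0.0619] dist 0.48
turn about tool x (neg of ccw) -0.017 alt 3.124
```

Emit:
{"api": "play_rows", "payload": {
  "increments": "0 -0.045 -0.006 0; 0 -0.045 -0.006 0; 0 -0.045 -0.006 0; 0 -0.045 -0.006 0; 0 -0.045 -0.006 0; 0 -0.045 -0.006 0; 0 -0.045 -0.006 0; 0 -0.045 -0.006 0; 0 -0.045 -0.006 0; 0 -0.045 -0.006 0; 0 0 0 0"
}}

```text
clock: 1.65
position: [0.4579, 0.2252, 0.2348]
ee_rot: [-0.274, 0.654, 0.271, 0.65]
ft_force: [-0.0, 0.3, 0.8]
grip_width: 0.999
```

```bash
python3 -c "
from h import *
go([.469,.222,.2],46.5)"
```

```text
t 1.65 pos [0.4579 0.2252 0.2348] xax [-0.004 -0.006 -1.   ] zyaw 45.38 F [-0.   0.3  0.8] M [ 0.02 -0.    0.03] g 0.999 j [-0.86  0.08  0.33  1.78 -0.02  1.3   0.27]
tool shift [ 0.0348 -0.0101  0.0058] dist 0.037
turn about tool x (neg of ccw) -0.019 alt 3.122
```

```bash
cat >> h.py <<'E'
def shot(n,name="wrist"):
    from workcell import camera
    o,R=st(); c=camera(name)
    if name=="wrist":
        T=np.eye(4); T[:3,:3]=R; T[:3,3]=o["position"]; W=T@c["tool_from_camera"]; c["R"]=W[:3,:3].T; c["t"]=-W[:3,:3].T@W[:3,3]
    pickle.dump(c,open(n+".pkl","wb")); cv2.imwrite(f"pics/{n}.png",cv2.resize(c["img"],None,fx=1.5,fy=1.5,interpolation=cv2.INTER_CUBIC)); return c
E
python3 -c "
from h import *
shot('w1')"
```

```text
t 1.65 pos [0.4579 0.2252 0.2348] xax [-0.004 -0.006 -1.   ] zyaw 45.38 F [-0.   0.3  0.8] M [ 0.02 -0.    0.03] g 0.999 j [-0.86  0.08  0.33  1.78 -0.02  1.3   0.27]
```

View pics/w1.png

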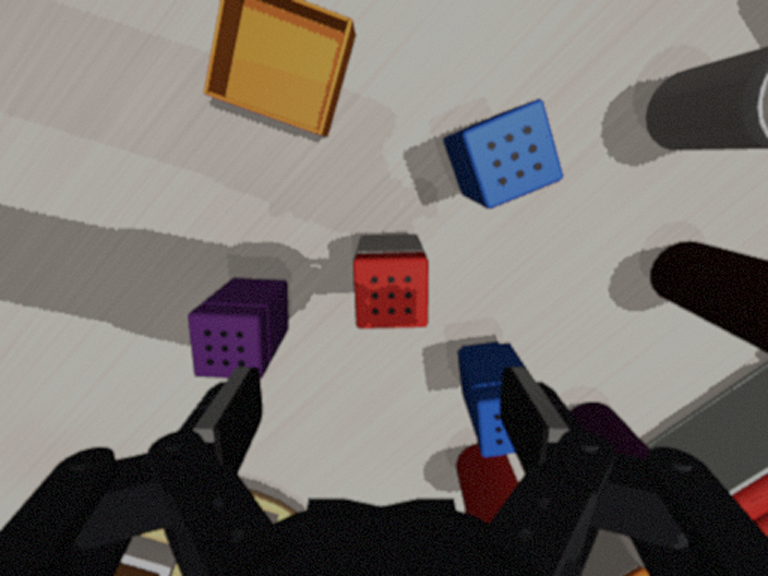

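```bash
cat > m3.py <<'E'
import io,contextlib
with contextlib.redirect_stdout(io.StringIO()):
    from m1 import *
w=pickle.load(open("w1.pkl","rb"))
uv=up([(354,254),(427,253),(428,328),(357,328)],1.5,0,0)
fit("lid",[(w,uv)],.025,.11)
fit("lid",[(w,uv),(c,lidT)],.025,.11)
E
python3 m3.py;  python3 -c "
from h import *
go([.469,.222,.087],46.5)"
```

```text
lid [0.4673 0.2264] yaw 136.77 deg mod90 46.77 rms px 1.15
lid [0.4673 0.2264] yaw 136.77 deg mod90 46.77 rms px 1.15
  sides [0.0516 0.0469 0.0522 0.0483]
lid [0.4674 0.2257] yaw 136.8 deg mod90 46.8 rms px 1.25
lid [0.4673 0.2264] yaw 136.77 deg mod90 46.77 rms px 1.15
lid [0.4684 0.2211] yaw 137.07 deg mod90 47.07 rms px 0.45
  sides [0.0516 0.0469 0.0522 0.0483]
t 1.7 pos [0.4561 0.228  0.2346] xax [-0.005 -0.005 -1.   ] zyaw 45.55 F [-0.4  1.2  0.1] M [0.03 0.01 0.01] g 1.0 j [-0.86  0.08  0.33  1.78 -0.02  1.3   0.27]
tool shift [ 0.1476 -0.0134  0.0058] dist 0.148
turn about tool x (neg of ccw) -0.017 alt 3.125
```

```bash
python3 -c "
from h import *
go([.4672,.2257,.165],46.8)"
```

```text
t 1.7 pos [0.4561 0.228  0.2346] xax [-0.005 -0.005 -1.   ] zyaw 45.55 F [-0.4  1.2  0.1] M [0.03 0.01 0.01] g 1.0 j [-0.86  0.08  0.33  1.78 -0.02  1.3   0.27]
tool shift [ 0.0696 -0.0095  0.0066] dist 0.071
turn about tool x (neg of ccw) -0.022 alt 3.12
```

Emit:
{"api": "play_rows", "payload": {
  "increments": "0.018 -0.003 0.002 -0.022; 0.018 -0.003 0.002 0; 0.018 -0.003 0.002 0; 0.016 -0.001 0.001 0; 0 0 0 0; 0 0 0 0"
}}

```text
clock: 2.3
position: [0.4644, 0.2321, 0.1622]
ee_rot: [-0.284, 0.65, 0.283, 0.645]
ft_force: [0.6, -0.0, -0.7]
grip_width: 1.001
```

```bash
python3 -c "
from h import *
shot('w2'); st()"
```

```text
t 2.3 pos [0.4644 0.2321 0.1622] xax [-0.007 -0.003 -1.   ] zyaw 47.28 F [ 0.6 -0.  -0.7] M [ 0.01 -0.03 -0.02] g 1.001 j [-0.85  0.16  0.33  1.85 -0.06  1.15  0.32]
t 2.35 pos [0.4644 0.2322 0.1623] xax [-0.007 -0.003 -1.   ] zyaw 47.29 F [-0.3 -0.3 -0.1] M [-0.04  0.03  0.  ] g 1.002 j [-0.85  0.16  0.33  1.85 -0.06  1.15  0.32]
```

View pics/w2.png

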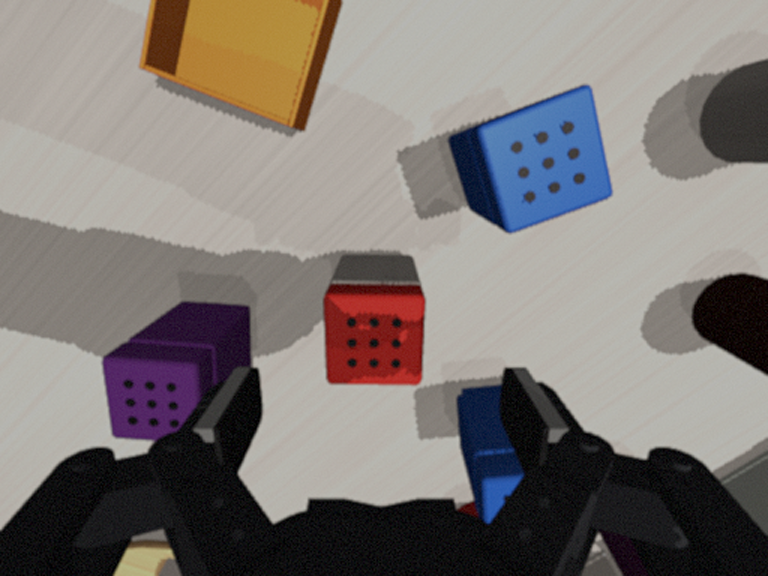

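```bash
cat > m3.py <<'E'
import io,contextlib
with contextlib.redirect_stdout(io.StringIO()):
    from m1 import *
w=pickle.load(open("w2.pkl","rb"))
for u in ([(325,293),(424,292),(422,383),(329,383)],[(325,288),(424,288),(422,383),(329,383)]):
    uv=up(u,1.5,0,0)
    fit("lid",[(w,uv)],.025,.11)
go([.4672,.2257,.087],46.8)
E
python3 m3.py
```

```text
lid [0.4681 0.2261] yaw -222.2 deg mod90 47.8 rms px 1.3
lid [0.4681 0.2261] yaw -222.2 deg mod90 47.8 rms px 1.3
  sides [0.0487 0.0473 0.0491 0.0478]
lid [0.4671 0.227 ] yaw -222.36 deg mod90 47.64 rms px 1.35
lid [0.4671 0.227 ] yaw -222.36 deg mod90 47.64 rms px 1.35
  sides [0.0512 0.0471 0.0511 0.0478]
t 2.35 pos [0.4644 0.2322 0.1623] xax [-0.007 -0.003 -1.   ] zyaw 47.29 F [-0.3 -0.3 -0.1] M [-0.04  0.03  0.  ] g 1.002 j [-0.85  0.16  0.33  1.85 -0.06  1.15  0.32]
tool shift [ 0.0753 -0.0067 -0.0023] dist 0.076
turn about tool x (neg of ccw) 0.009 alt -3.133
```

Emit:
{"api": "play_rows", "payload": {
  "increments": "0.015 -0.002 -0.001 0; 0.015 -0.002 -0.001 0; 0.015 -0.002 0 0; 0.012 0 0 0; 0 0 0 0; 0 0 0 0"
}}

```text
clock: 2.95
position: [0.4684, 0.2306, 0.109]
ee_rot: [-0.284, 0.647, 0.286, 0.647]
ft_force: [-0.2, -0.3, 0.8]
grip_width: 1.0
```

```bash
python3 -c "
from h import *
go([.4676,.2265,.085],47.5)"
```

```text
t 2.95 pos [0.4684 0.2306 0.109 ] xax [-0.001  0.003 -1.   ] zyaw 47.5 F [-0.2 -0.3  0.8] M [ 0.02  0.07 -0.03] g 1.0 j [-0.83  0.22  0.33  1.9  -0.09  1.03  0.36]
tool shift [ 0.024  -0.0022 -0.0036] dist 0.024
turn about tool x (neg of ccw) -0.0 alt 3.142
```

Emit:
{"api": "play_rows", "payload": {
  "increments": "0.012 -0.001 -0.002 0; 0.012 -0.001 -0.002 0; 0 0 0 0"
}}

```text
clock: 3.25
position: [0.4676, 0.2268, 0.0846]
ee_rot: [-0.284, 0.646, 0.286, 0.648]
ft_force: [-0.6, 0.6, 0.3]
grip_width: 1.003
```

```bash
python3 -c "
from h import *
go([.4676,.2265,.085],47.5)"
```

```text
t 3.25 pos [0.4676 0.2268 0.0846] xax [ 0.001  0.004 -1.   ] zyaw 47.53 F [-0.6  0.6  0.3] M [-0.04  0.03  0.02] g 1.003 j [-0.83  0.25  0.32  1.93 -0.1   0.97  0.37]
tool shift [-0.0004 -0.0002 -0.0002] dist 0.0
turn about tool x (neg of ccw) 0.0 alt -3.141
```

Positioned. Close the gripper.

Emit:
{"api": "play_rows", "payload": {
  "increments": "0 0 0 0; 0 0 0 0; 0 0 0 0; 0 0 0 0; 0 0 0 0; 0 0 0 0; 0 0 0 0; 0 0 0 0",
  "hand": 1,
  "squeeze": 80
}}

```text
clock: 4.05
position: [0.4676, 0.2266, 0.0849]
ee_rot: [-0.284, 0.646, 0.286, 0.648]
ft_force: [-0.5, -0.3, -0.3]
grip_width: 0.576
```

```bash
python3 -c "
from h import *
shot('w3')"
```

```text
t 4.05 pos [0.4676 0.2266 0.0849] xax [ 0.001  0.004 -1.   ] zyaw 47.51 F [-0.5 -0.3 -0.3] M [-0.05 -0.06  0.  ] g 0.576 j [-0.83  0.25  0.32  1.93 -0.1   0.97  0.37]
```

View pics/w3.png

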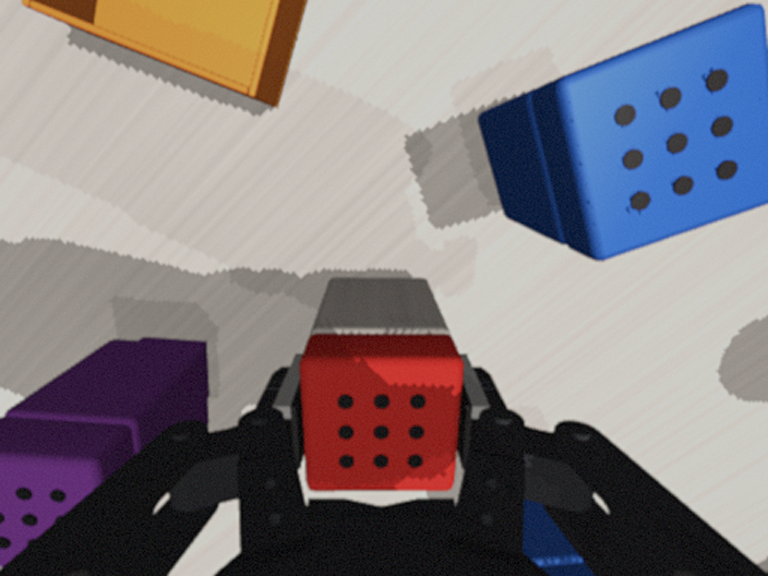

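```bash
cat > m4.py <<'E'
import io,contextlib
with contextlib.redirect_stdout(io.StringIO()):
    from m1 import *
w=pickle.load(open("w3.pkl","rb"))
uv=up([(302,357),(462,357),(456,489),(308,489)],1.5,0,0)
fit("lid",[(w,uv)],.025,.11)
R=Ro.from_euler('z',0)
p=np.array([.4676,.2266]); a=np.radians(47.5)
P=unproj(w,uv,.11)[:,:2]-p
print("tool y,z of corners",np.c_[P@[-np.sin(a),np.cos(a)],P@[np.cos(a),np.sin(a)]].round(4))
E
python3 m4.py
```

```text
lid [0.4696 0.227 ] yaw -222.43 deg mod90 47.57 rms px 1.95
lid [0.4696 0.227 ] yaw -222.43 deg mod90 47.57 rms px 1.95
  sides [0.0484 0.0472 0.0485 0.049 ]
tool y,z of corners [[ 0.0233 -0.022 ]
 [ 0.0233  0.0252]
 [-0.0252  0.0262]
 [-0.0251 -0.0228]]
```

Emit:
{"api": "play_rows", "payload": {
  "increments": "-0.02 0 0 0; -0.035 0 0 0; -0.035 0 0 0; -0.035 0 0 0; -0.02 0 0 0; 0 0 0 0.105; 0 0 0 0.105; 0 0 0 0.105; 0 0 0 0.105; 0 0 0 0"
}}

```text
clock: 5.1
position: [0.4663, 0.2252, 0.2352]
ee_rot: [-0.137, 0.694, 0.139, 0.693]
ft_force: [0.4, -0.0, -3.1]
grip_width: 0.57
```

```bash
python3 -c "
from h import *
go([.5646,-.0962,.215],23.3)"
```

```text
t 5.1 pos [0.4663 0.2252 0.2352] xax [-0.001  0.003 -1.   ] zyaw 22.53 F [ 0.4 -0.  -3.1] M [-0.03 -0.02 -0.03] g 0.57 j [-0.87  0.09  0.36  1.77 -0.04  1.29 -0.11]
tool shift [ 0.0191 -0.3346 -0.0324] dist 0.337
turn about tool x (neg of ccw) -0.013 alt 3.128
```

Emit:
{"api": "play_rows", "payload": {
  "increments": "0 -0.03 -0.004 0; 0 -0.04 -0.004 0; 0 -0.04 -0.004 0; 0 -0.04 -0.004 0; 0 -0.04 -0.004 0; 0 -0.04 -0.004 0; 0 -0.04 -0.004 0; 0 -0.03 -0.004 0; 0 -0.02 0 0; 0 0 0 0;0 0 0 0"
}}

```text
clock: 6.2
position: [0.5658, -0.0919, 0.2325]
ee_rot: [-0.152, 0.691, 0.154, 0.69]
ft_force: [0.1, 0.7, -1.8]
grip_width: 0.577
```

```bash
python3 -c "
from h import *
shot('w4');go([.5646,-.0962,.215],23.3)"
```

```text
t 6.2 pos [ 0.5658 -0.0919  0.2325] xax [-0.003  0.002 -1.   ] zyaw 24.97 F [ 0.1  0.7 -1.8] M [ 0.1   0.03 -0.02] g 0.577 j [-0.45  0.25  0.63  1.64 -0.15  1.31  0.64]
t 6.25 pos [ 0.5657 -0.0918  0.2326] xax [-0.003  0.002 -1.   ] zyaw 24.97 F [-0.6 -0.1 -1.7] M [-0.01  0.    0.03] g 0.575 j [-0.45  0.25  0.63  1.64 -0.15  1.31  0.64]
tool shift [ 0.0176 -0.0035 -0.0029] dist 0.018
turn about tool x (neg of ccw) 0.029 alt -3.112
```

View pics/w4.png

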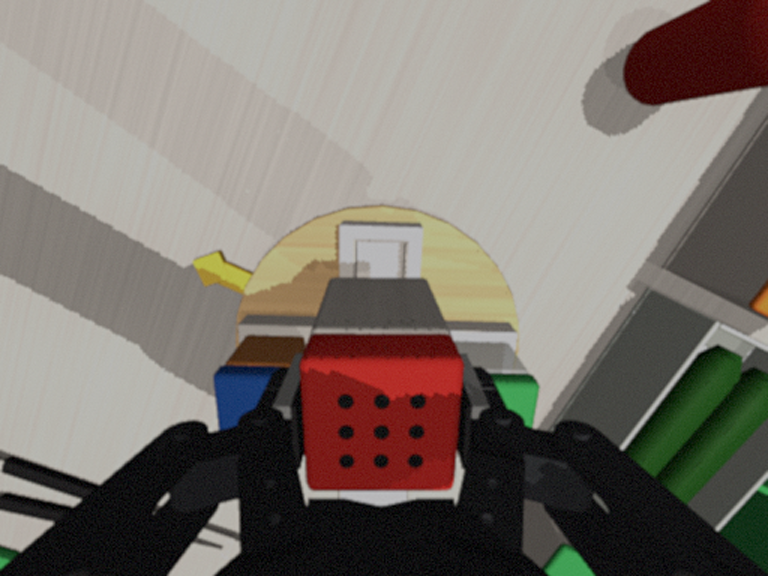

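```bash
python3 - <<'E'
from h import *
w=pickle.load(open("w4.pkl","rb"))
cv2.imwrite("pics/w4z.png",cv2.resize(w["img"][130:200,120:290],None,fx=4.5,fy=4.5,interpolation=cv2.INTER_CUBIC))
cv2.imwrite("pics/w4y.png",cv2.resize(w["img"][135:195,205:305],None,fx=8,fy=8,interpolation=cv2.INTER_CUBIC))
E
```

```text
(no output)
```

View pics/w4y.png

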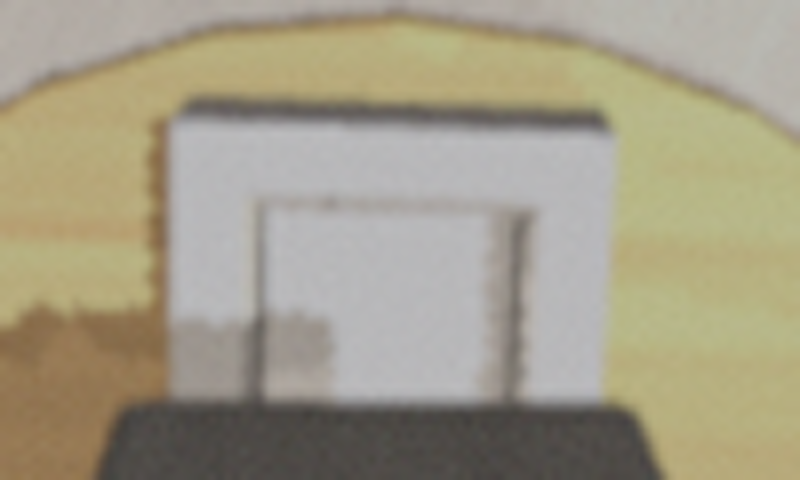

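View pics/w4z.png

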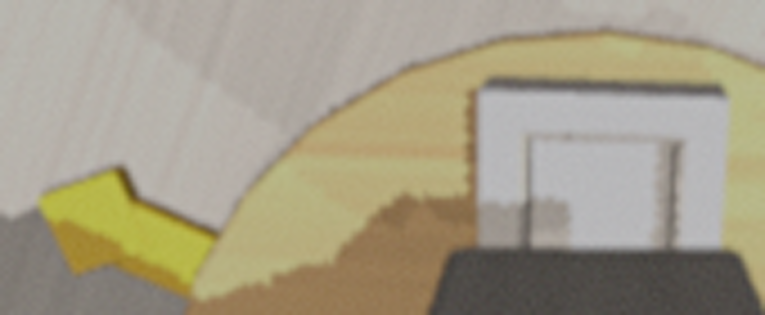

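```bash
cat > m5.py <<'E'
import io,contextlib
with contextlib.redirect_stdout(io.StringIO()):
    from m1 import *
w=pickle.load(open("w4.pkl","rb"))
p=np.array([.5657,-.0918]); a=np.radians(24.97); ey=np.array([-np.sin(a),np.cos(a)]); ez=np.array([np.cos(a),np.sin(a)])
def tool(uv,z): P=unproj(w,uv,z)[:,:2]-p; return np.c_[P@ey,P@ez]
U=lambda l: up(l,8,205,135)
print("near edge",tool(U([(172,117),(300,121),(450,126),(613,130)]),.051).round(4).tolist())
print("left",tool(U([(172,117),(171,250),(172,390)]),.051).round(4).tolist())
print("right",tool(U([(613,130),(609,260),(605,390)]),.051).round(4).tolist())
print("socket near edge",tool(U([(262,205),(520,212)]),.051).round(4).tolist(), "L/R edges", tool(U([(255,205),(248,390),(535,212),(525,390)]),.051).round(4).tolist())
V=lambda l: up(l,4.5,120,130)
d=unproj(w,V([(610,31),(500,42),(400,74),(310,132),(245,200),(218,237),(710,46),(764,66)]),.025)[:,:2]
f=least_squares(lambda q:np.linalg.norm(d-q,axis=1)-.13,[.598,-.174]);print("axis(r=.13)",f.x,f.fun.round(4))
for z in (.005,.01,.015):
    q=unproj(w,V([(38,200),(122,167),(75,272),(217,237),(190,297),(135,200),(110,265)]),z)[:,:2]
    print(z,q.round(4).tolist())
E
python3 m5.py
```

```text
near edge [[0.0309, -0.0311], [0.0304, -0.0127], [0.0297, 0.0088], [0.0292, 0.0323]]
left [[0.0309, -0.0311], [0.0115, -0.0318], [-0.0098, -0.0323]]
right [[0.0292, 0.0323], [0.0101, 0.0323], [-0.0097, 0.0323]]
socket near edge [[0.0182, -0.0184], [0.0172, 0.0191]] L/R edges [[0.0182, -0.0194], [-0.0098, -0.0209], [0.0172, 0.0213], [-0.0097, 0.0204]]
axis(r=.13) [ 0.60144912 -0.17204796] [ 0.0004 -0.      0.0003 -0.0001 -0.0003  0.0001  0.0001 -0.0005]
0.005 [[0.4163, -0.1725], [0.436, -0.1521], [0.4333, -0.1895], [0.469, -0.1605], [0.4679, -0.1822], [0.4428, -0.1601], [0.4423, -0.1828]]
0.01 [[0.4179, -0.1703], [0.4374, -0.1502], [0.4347, -0.1872], [0.4699, -0.1586], [0.4688, -0.18], [0.444, -0.1581], [0.4436, -0.1806]]
0.015 [[0.4195, -0.1682], [0.4387, -0.1484], [0.4361, -0.1848], [0.4708, -0.1566], [0.4697, -0.1777], [0.4452, -0.1562], [0.4448, -0.1783]]
```

```bash
cat >> m5.py <<'E'
print("----")
zt=.2326
W=lambda l: up(l,1.5,0,0)
print("lid",tool(W([(302,357),(462,357),(456,489),(308,489)]),zt+.025).round(4).tolist())
print("shoulder near",tool(U([(125,402),(632,402)]),zt-.065).round(4).tolist())
E
python3 m5.py | sed -n '/----/,$p'
python3 - <<'E'
from h import *
w=pickle.load(open("w4.pkl","rb"))
cv2.imwrite("pics/w4x.png",cv2.resize(w["img"][175:335,190:320],None,fx=5,fy=5,interpolation=cv2.INTER_CUBIC)[:600])
E
```

```text
----
lid [[0.0235, -0.0222], [0.0236, 0.025], [-0.0248, 0.026], [-0.0249, -0.023]]
shoulder near [[0.022, -0.0244], [0.0221, 0.0234]]
```

View pics/w4x.png

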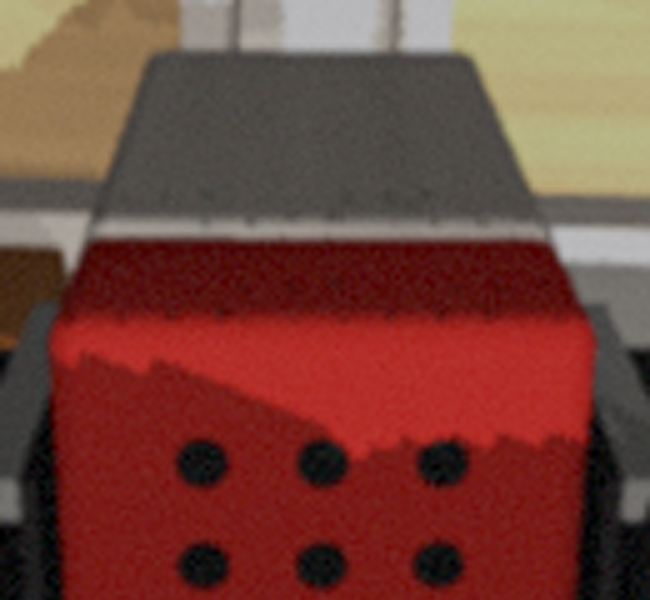

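Emit:
{"api": "play_rows", "payload": {
  "increments": "0.015 0 0 0.025; 0.02 0 0 0; 0.02 0 0 0; 0.02 0 0 0; 0.01 0 0 0; 0 0 0 0; 0 0 0 0"
}}

```text
clock: 6.95
position: [0.5639, -0.0835, 0.1404]
ee_rot: [-0.144, 0.693, 0.149, 0.691]
ft_force: [0.5, -0.2, -2.2]
grip_width: 0.57
```

```bash
python3 - <<'E'
from h import *
w=shot('w5');go([.5657,-.0918,.144],23.6)
cv2.imwrite("pics/w5y.png",cv2.resize(w["img"][150:240,190:320],None,fx=6,fy=6,interpolation=cv2.INTER_CUBIC))
E
```

```text
t 6.95 pos [ 0.5639 -0.0835  0.1404] xax [-0.005  0.006 -1.   ] zyaw 23.96 F [ 0.5 -0.2 -2.2] M [ 0.01 -0.01 -0.02] g 0.57 j [-0.44  0.33  0.61  1.76 -0.21  1.13  0.66]
t 7.0 pos [ 0.564  -0.0834  0.1405] xax [-0.004  0.006 -1.   ] zyaw 23.96 F [ 0.3 -0.3 -2.7] M [ 0.   -0.03 -0.03] g 0.574 j [-0.44  0.33  0.61  1.76 -0.21  1.13  0.66]
tool shift [-0.0036 -0.0083 -0.0018] dist 0.009
turn about tool x (neg of ccw) 0.006 alt -3.135
```

View pics/w5.png

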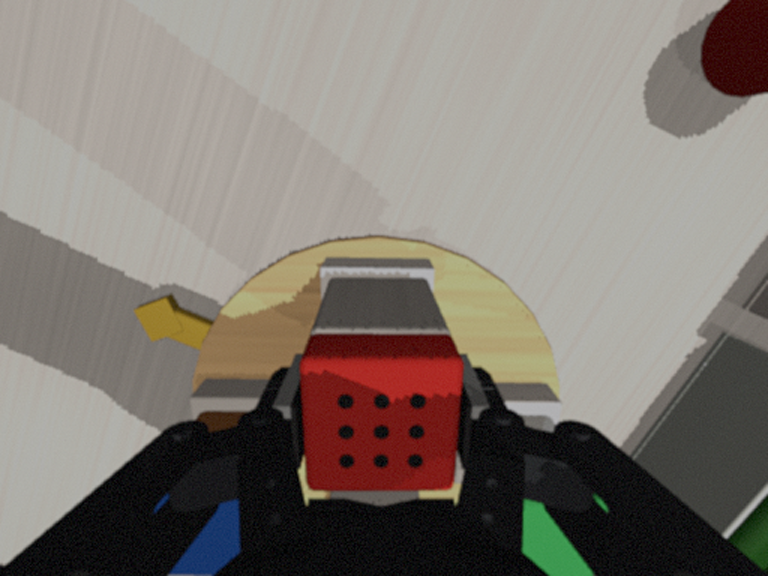

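View pics/w5y.png

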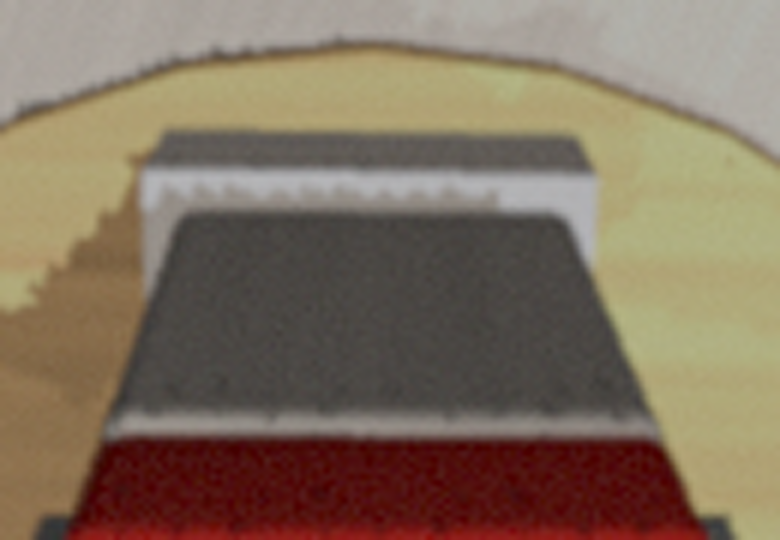

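```bash
cat > m6.py <<'E'
import io,contextlib,sys
with contextlib.redirect_stdout(io.StringIO()):
    from m1 import *
def mk(n,pos,R):
    w=pickle.load(open(n+".pkl","rb")); T=np.array(w["tool_from_camera"])
    f=K(w)
    def tool(uv,zworld):  # tool coords (y,z) of pixel at world height (uses full R)
        P=unproj(w,uv,zworld)-pos; return (P@R)[:,1:]
    return tool
E
cat > m7.py <<'E'
from m6 import *
pos=np.array([.5639,-.0835,.1404]); R=Ro.from_quat([-0.144, 0.693, 0.149, 0.691]).as_matrix()
tool=mk("w5",pos,R); U=lambda l: up(l,6,190,150)
print("rim",tool(U([(140,172),(300,172.5),(450,174),(598,176),(140,280),(597,265)]),.051).round(4).tolist())
print("shoulder",tool(U([(180,213),(570,213)]),pos[2]-.065).round(4).tolist())
W=lambda l: up(l,1.5,0,0)
print("lid",tool(W([(302,357),(462,357),(456,489),(308,489)]),pos[2]+.025).round(4).tolist())
E
python3 m7.py
```

```text
rim [[0.0204, -0.0334], [0.0204, -0.011], [0.0203, 0.01], [0.02, 0.0308], [0.0045, -0.0341], [0.0069, 0.0312]]
shoulder [[0.0216, -0.0249], [0.0218, 0.0243]]
lid [[0.0237, -0.0223], [0.0238, 0.025], [-0.0244, 0.026], [-0.0247, -0.023]]
```

Emit:
{"api": "play_rows", "payload": {
  "increments": "0 -0.004 0 0.006; 0 -0.004 0 0; 0 0 0 0; 0 0 0 0"
}}

```text
clock: 7.4
position: [0.569, -0.0918, 0.143]
ee_rot: [-0.142, 0.692, 0.146, 0.693]
ft_force: [-0.9, -0.2, -1.8]
grip_width: 0.571
```

```bash
python3 - <<'E'
from h import *
w=shot('w6');go([.5639+.0032,-.0835-.0073,.140],23.6)
cv2.imwrite("pics/w6y.png",cv2.resize(w["img"][150:240,190:320],None,fx=6,fy=6,interpolation=cv2.INTER_CUBIC))
E
```

```text
t 7.4 pos [ 0.569  -0.0918  0.143 ] xax [-0.     0.006 -1.   ] zyaw 23.56 F [-0.9 -0.2 -1.8] M [-0.03 -0.03 -0.03] g 0.571 j [-0.42  0.34  0.61  1.74 -0.22  1.13  0.67]
t 7.45 pos [ 0.569  -0.0918  0.143 ] xax [-0.     0.006 -1.   ] zyaw 23.56 F [-0.5  0.2 -2.3] M [-0.06  0.01 -0.  ] g 0.574 j [-0.42  0.33  0.61  1.74 -0.22  1.13  0.67]
tool shift [ 0.003   0.0017 -0.0013] dist 0.004
turn about tool x (neg of ccw) -0.001 alt 3.141
```

View pics/w6y.png

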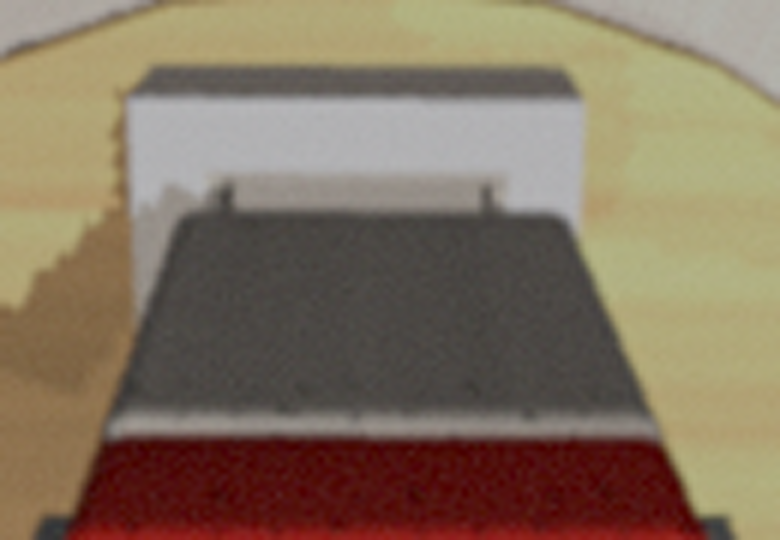

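```bash
cat > m8.py <<'E'
from m6 import *
pos=np.array([.569,-.0918,.143]); R=Ro.from_quat([-0.142, 0.692, 0.146, 0.693]).as_matrix()
tool=mk("w6",pos,R); U=lambda l: up(l,6,190,150)
print("rim",tool(U([(127,95),(300,95.5),(450,97),(584,98),(132,220),(582,210)]),.051).round(4).tolist())
print("sock",tool(U([(212,177),(505,177)]),.051).round(4).tolist())
print("shoulder",tool(U([(180,213),(570,213)]),pos[2]-.065).round(4).tolist())
E
python3 m8.py
```

```text
rim [[0.0309, -0.0352], [0.0309, -0.011], [0.0308, 0.01], [0.0307, 0.0287], [0.0127, -0.0353], [0.0144, 0.0291]]
sock [[0.0191, -0.0236], [0.0192, 0.018]]
shoulder [[0.0217, -0.0249], [0.0218, 0.0242]]
```

Emit:
{"api": "play_rows", "payload": {
  "increments": "0 0.0015 -0.002 0; 0.004 0 0 0; 0.004 0 0 0; 0 0 0 0"
}}

```text
clock: 7.85
position: [0.5662, -0.091, 0.1343]
ee_rot: [-0.142, 0.692, 0.146, 0.693]
ft_force: [0.2, 0.1, -1.4]
grip_width: 0.571
```

```bash
python3 - <<'E'
from h import *
w=shot('w7')
cv2.imwrite("pics/w7y.png",cv2.resize(w["img"][150:240,190:320],None,fx=6,fy=6,interpolation=cv2.INTER_CUBIC))
E
```

```text
t 7.85 pos [ 0.5662 -0.091   0.1343] xax [ 0.     0.006 -1.   ] zyaw 23.57 F [ 0.2  0.1 -1.4] M [-0.06 -0.01  0.03] g 0.571 j [-0.42  0.34  0.61  1.76 -0.22  1.11  0.67]
```

View pics/w7y.png

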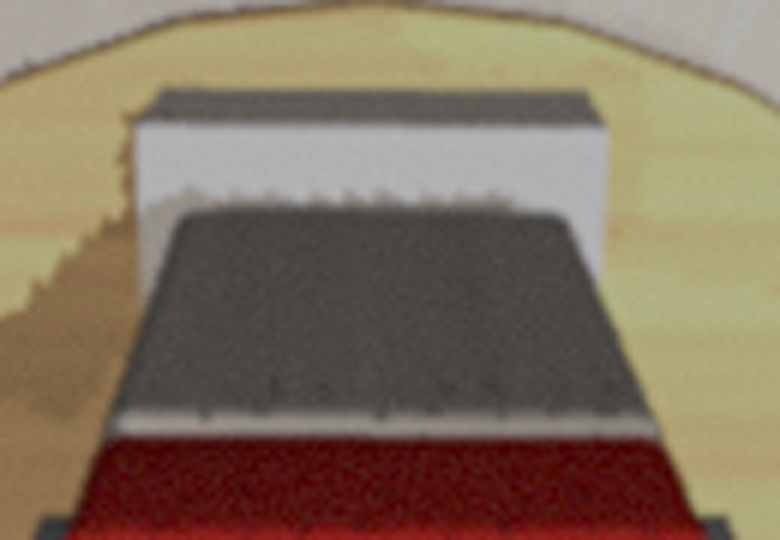

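```bash
cat > m9.py <<'E'
from m6 import *
pos=np.array([.5662,-.091,.1343]); R=Ro.from_quat([-0.142, 0.692, 0.146, 0.693]).as_matrix()
tool=mk("w7",pos,R); U=lambda l: up(l,6,190,150)
print("rim",tool(U([(135,122),(300,123),(450,125),(608,127),(138,250),(605,250)]),.051).round(4).tolist())
print("shoulder",tool(U([(180,212),(570,212)]),pos[2]-.065).round(4).tolist())
E
python3 m9.py
```

```text
rim [[0.0291, -0.0328], [0.029, -0.0105], [0.0288, 0.0098], [0.0286, 0.0312], [0.011, -0.0332], [0.0111, 0.0315]]
shoulder [[0.0218, -0.0248], [0.0219, 0.0243]]
```

Emit:
{"api": "play_rows", "payload": {
  "increments": "0.004 -0.0003 0 0; 0.004 -0.0003 0 0; 0 0 0 0"
}}

```text
clock: 8.2
position: [0.5666, -0.0914, 0.1258]
ee_rot: [-0.142, 0.692, 0.147, 0.693]
ft_force: [0.1, -1.6, -2.5]
grip_width: 0.57
```

```bash
python3 - <<'E'
from h import *
go([.5662,-.091,.116],23.4)
E
```

```text
t 8.2 pos [ 0.5666 -0.0914  0.1258] xax [ 0.     0.006 -1.   ] zyaw 23.58 F [ 0.1 -1.6 -2.5] M [-0.01  0.05  0.04] g 0.57 j [-0.42  0.35  0.61  1.76 -0.23  1.1   0.68]
tool shift [ 0.0098  0.0005 -0.0002] dist 0.01
turn about tool x (neg of ccw) 0.003 alt -3.138
```

Emit:
{"api": "play_rows", "payload": {
  "increments": "0.004 0 0 0; 0.004 0 0 0; 0.003 0 0 0; 0 0 0 0"
}}

```text
clock: 8.6
position: [0.5684, -0.0914, 0.1163]
ee_rot: [-0.142, 0.69, 0.146, 0.694]
ft_force: [-0.5, -0.5, -2.5]
grip_width: 0.572
```

```bash
python3 - <<'E'
from h import *
go([.5662,-.091,.116],23.4)
E
```

```text
t 8.6 pos [ 0.5684 -0.0914  0.1163] xax [ 0.004  0.007 -1.   ] zyaw 23.57 F [-0.5 -0.5 -2.5] M [-0.03 -0.04  0.06] g 0.572 j [-0.41  0.36  0.6   1.77 -0.24  1.08  0.68]
tool shift [ 0.0003  0.0013 -0.0018] dist 0.002
turn about tool x (neg of ccw) 0.003 alt -3.139
```

Nearly home; press until the shoulder meets the rim.

Emit:
{"api": "play_rows", "payload": {
  "increments": "0.002 0.0005 -0.001 0; 0.003 0 0 0; 0.003 0 0 0"
}}

```text
clock: 8.9
position: [0.5717, -0.0912, 0.1156]
ee_rot: [-0.142, 0.686, 0.147, 0.698]
ft_force: [-12.5, 4.8, 33.0]
grip_width: 0.577
```

```bash
python3 - <<'E'
from h import *
w=shot('w8')
E
```

```text
t 8.9 pos [ 0.5717 -0.0912  0.1156] xax [ 0.015  0.01  -1.   ] zyaw 23.53 F [-12.5   4.8  33. ] M [ 0.73  3.12 -0.57] g 0.577 j [-0.41  0.36  0.6   1.77 -0.24  1.07  0.69]
```

View pics/w8.png

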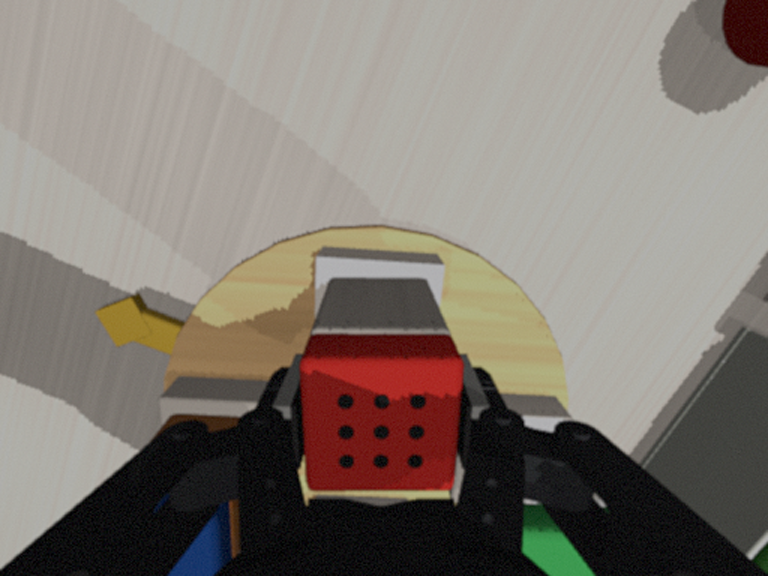

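Emit:
{"api": "play_rows", "payload": {
  "increments": "-0.0005 0 0 0; 0 0 0 0",
  "squeeze": 100
}}

```text
clock: 9.15
position: [0.5714, -0.0911, 0.1166]
ee_rot: [-0.141, 0.686, 0.147, 0.698]
ft_force: [-0.3, 0.2, -3.0]
grip_width: 0.571
```

```bash
python3 - <<'E'
from h import *
st()
E
```

```text
t 9.15 pos [ 0.5714 -0.0911  0.1166] xax [ 0.015  0.011 -1.   ] zyaw 23.49 F [-0.3  0.2 -3. ] M [ 0.01  0.07 -0.04] g 0.571 j [-0.41  0.36  0.6   1.77 -0.24  1.07  0.69]
```

Emit:
{"api": "play_rows", "payload": {
  "increments": "0.001 0 -0.004 -0.03; 0.0005 0 -0.005 -0.05; 0.0005 0 -0.005 -0.05; 0.0005 0 -0.005 -0.05; 0.0005 0 -0.005 -0.05"
}}

```text
clock: 9.65
position: [0.5538, -0.0988, 0.1159]
ee_rot: [-0.223, 0.661, 0.229, 0.679]
ft_force: [-1.8, 3.5, 9.7]
grip_width: 0.574
```

```bash
cat > car.py <<'E'
from h import *
def car(ax=np.array([.6015,-.1712]),front=179.2):
    o,R=st(); d=o["position"][:2]-ax; az=np.degrees(np.arctan2(d[1],d[0]))%360; y=np.degrees(np.arctan2(R[1,2],R[0,2]))
    f=o["ft_force"]; t=np.radians(az); 
    print("r",np.linalg.norm(d).round(4),"az",az.round(2),"tool yaw+90",(y+90).round(2),"left(pos)",(front-az).round(2),"F rad,tan,z",np.round([f[:2]@[np.cos(t),np.sin(t)],f[:2]@[-np.sin(t),np.cos(t)],f[2]],1), "tilt rad,tan mrad",np.round([R[:2,0]@[np.cos(t),np.sin(t)]*1e3,R[:2,0]@[-np.sin(t),np.cos(t)]*1e3]))
car()
E
python3 car.py
```

```text
t 9.65 pos [ 0.5538 -0.0988  0.1159] xax [ 0.022  0.016 -1.   ] zyaw 37.27 F [-1.8  3.5  9.7] M [ 0.59  0.93 -0.31] g 0.574 j [-0.37  0.31  0.57  1.82 -0.21  1.05  0.92]
r 0.0867 az 123.38 tool yaw+90 127.27 left(pos) 55.82 F rad,tan,z [ 3.9 -0.4  9.7] tilt rad,tan mrad [  1. -27.]
```

Emit:
{"api": "play_rows", "payload": {
  "increments": "0.002 0.0006 -0.006 -0.045; 0.0025 0.0006 -0.006 -0.045; 0.0025 0.0006 -0.006 -0.045; 0.0025 0.0006 -0.006 -0.045"
}}

```text
clock: 10.05
position: [0.54, -0.1094, 0.116]
ee_rot: [-0.285, 0.631, 0.291, 0.66]
ft_force: [-8.3, 6.0, 31.2]
grip_width: 0.573
```

```bash
python3 car.py
```

```text
t 10.05 pos [ 0.54   -0.1094  0.116 ] xax [ 0.035  0.024 -0.999] zyaw 48.11 F [-8.3  6.  31.2] M [ 1.26  2.83 -0.47] g 0.573 j [-0.34  0.28  0.54  1.86 -0.2   1.03  1.13]
r 0.0872 az 134.83 tool yaw+90 138.11 left(pos) 44.37 F rad,tan,z [10.1  1.6 31.2] tilt rad,tan mrad [ -8. -42.]
```

Emit:
{"api": "play_rows", "payload": {
  "increments": "0.0002 -0.0007 -0.0025 -0.06; 0.0002 -0.0007 -0.0025 -0.06; 0.0002 -0.0007 -0.0025 -0.06"
}}

```text
clock: 10.35
position: [0.5308, -0.1195, 0.116]
ee_rot: [-0.341, 0.606, 0.349, 0.629]
ft_force: [-14.3, -2.7, 18.3]
grip_width: 0.572
```

```bash
python3 car.py
```

```text
t 10.35 pos [ 0.5308 -0.1195  0.116 ] xax [ 0.023  0.026 -0.999] zyaw 58.34 F [-14.3  -2.7  18.3] M [-0.44  3.75 -1.23] g 0.572 j [-0.3   0.27  0.52  1.86 -0.19  1.04  1.32]
r 0.0876 az 143.81 tool yaw+90 148.34 left(pos) 35.39 F rad,tan,z [ 9.9 10.6 18.3] tilt rad,tan mrad [ -4. -35.]
```

Emit:
{"api": "play_rows", "payload": {
  "increments": "-0.0003 -0.0002 -0.0018 -0.06; -0.0003 -0.0002 -0.0018 -0.06; -0.0003 -0.0002 -0.0018 -0.06"
}}

```text
clock: 10.65
position: [0.5225, -0.1315, 0.116]
ee_rot: [-0.393, 0.577, 0.401, 0.593]
ft_force: [-7.9, -6.4, 6.7]
grip_width: 0.57
```

```bash
python3 car.py
```

```text
t 10.65 pos [ 0.5225 -0.1315  0.116 ] xax [ 0.013  0.023 -1.   ] zyaw 68.32 F [-7.9 -6.4  6.7] M [-1.25  1.94 -1.18] g 0.57 j [-0.26  0.26  0.5   1.87 -0.17  1.04  1.51]
r 0.0884 az 153.31 tool yaw+90 158.32 left(pos) 25.89 F rad,tan,z [4.1 9.2 6.7] tilt rad,tan mrad [ -1. -26.]
```

Emit:
{"api": "play_rows", "payload": {
  "increments": "0 0 -0.0012 -0.06; 0 0 -0.0012 -0.06; 0 0 -0.0012 -0.06"
}}

```text
clock: 10.95
position: [0.5167, -0.1444, 0.116]
ee_rot: [-0.443, 0.543, 0.449, 0.555]
ft_force: [-6.4, -8.9, 6.2]
grip_width: 0.572
```

```bash
python3 car.py
```

```text
t 10.95 pos [ 0.5167 -0.1444  0.116 ] xax [ 0.007  0.016 -1.   ] zyaw 78.16 F [-6.4 -8.9  6.2] M [-1.69  1.53 -1.42] g 0.572 j [-0.23  0.26  0.49  1.87 -0.16  1.05  1.69]
r 0.089 az 162.46 tool yaw+90 168.16 left(pos) 16.74 F rad,tan,z [ 3.4 10.4  6.2] tilt rad,tan mrad [ -2. -18.]
```

Emit:
{"api": "play_rows", "payload": {
  "increments": "0 0 -0.0012 -0.05; 0 0 -0.0012 -0.05; 0 0 -0.0012 -0.05"
}}

```text
clock: 11.25
position: [0.5133, -0.1561, 0.116]
ee_rot: [-0.482, 0.512, 0.485, 0.52]
ft_force: [-2.5, -6.9, 3.6]
grip_width: 0.574
```

```bash
python3 - <<'E'
from car import *
w=shot('w9'); car()
cv2.imwrite("pics/w9y.png",cv2.resize(w["img"][60:260,160:360],None,fx=3,fy=3,interpolation=cv2.INTER_CUBIC))
E
```

```text
t 11.25 pos [ 0.5133 -0.1561  0.116 ] xax [ 0.005  0.011 -1.   ] zyaw 86.32 F [-2.5 -6.9  3.6] M [-1.19  0.83 -1.27] g 0.574 j [-0.2   0.26  0.48  1.87 -0.15  1.05  1.84]
r 0.0895 az 170.28 tool yaw+90 176.32 left(pos) 8.92 F rad,tan,z [1.3 7.2 3.6] tilt rad,tan mrad [ -3. -12.]
t 11.25 pos [ 0.5133 -0.1561  0.116 ] xax [ 0.005  0.011 -1.   ] zyaw 86.32 F [-2.5 -6.9  3.6] M [-1.19  0.83 -1.27] g 0.574 j [-0.2   0.26  0.48  1.87 -0.15  1.05  1.84]
t 11.3 pos [ 0.5131 -0.1567  0.116 ] xax [ 0.005  0.011 -1.   ] zyaw 86.48 F [-2.8 -7.5  3.3] M [-1.44  0.83 -0.66] g 0.571 j [-0.2   0.26  0.48  1.87 -0.15  1.05  1.85]
r 0.0896 az 170.65 tool yaw+90 176.48 left(pos) 8.55 F rad,tan,z [1.6 7.9 3.3] tilt rad,tan mrad [ -3. -11.]
```

View pics/w9.png

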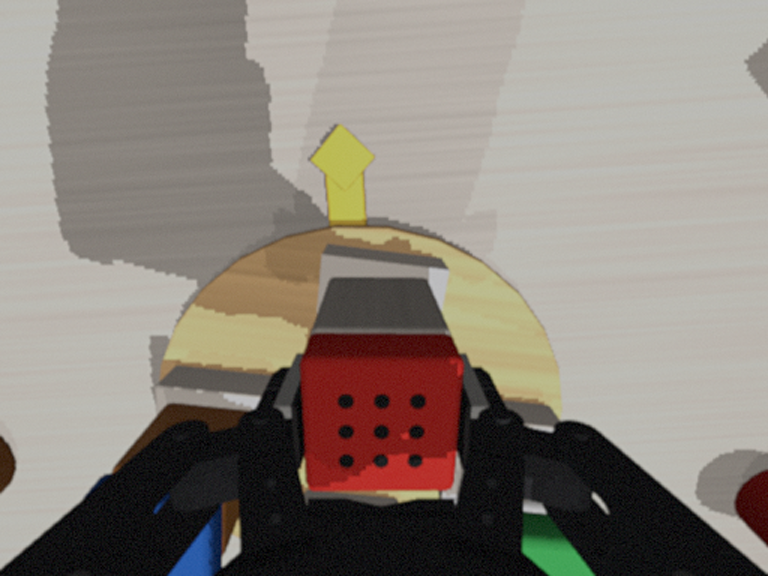

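Emit:
{"api": "play_rows", "payload": {
  "increments": "0.0004 0 -0.004 -0.015; 0.0004 0 -0.004 -0.015; 0.0004 0 -0.004 -0.015"
}}

```text
clock: 11.6
position: [0.5126, -0.1647, 0.1158]
ee_rot: [-0.493, 0.498, 0.5, 0.509]
ft_force: [-4.8, 8.0, 14.0]
grip_width: 0.569
```

```bash
python3 car.py
```

```text
t 11.6 pos [ 0.5126 -0.1647  0.1158] xax [ 0.004  0.018 -1.   ] zyaw 89.23 F [-4.8  8.  14. ] M [2.1  1.61 0.04] g 0.569 j [-0.17  0.26  0.47  1.86 -0.16  1.05  1.92]
r 0.0891 az 175.82 tool yaw+90 179.23 left(pos) 3.38 F rad,tan,z [ 5.3 -7.7 14. ] tilt rad,tan mrad [ -3. -19.]
```

```bash
python3 - <<'E'
from car import *
w=shot('w10'); car()
cv2.imwrite("pics/w10y.png",cv2.resize(w["img"][70:210,150:320],None,fx=4,fy=4,interpolation=cv2.INTER_CUBIC))
E
```

```text
t 11.6 pos [ 0.5126 -0.1647  0.1158] xax [ 0.004  0.018 -1.   ] zyaw 89.23 F [-4.8  8.  14. ] M [2.1  1.61 0.04] g 0.569 j [-0.17  0.26  0.47  1.86 -0.16  1.05  1.92]
r 0.0891 az 175.82 tool yaw+90 179.23 left(pos) 3.38 F rad,tan,z [ 5.3 -7.7 14. ] tilt rad,tan mrad [ -3. -19.]
t 11.6 pos [ 0.5126 -0.1647  0.1158] xax [ 0.004  0.018 -1.   ] zyaw 89.23 F [-4.8  8.  14. ] M [2.1  1.61 0.04] g 0.569 j [-0.17  0.26  0.47  1.86 -0.16  1.05  1.92]
t 11.65 pos [ 0.5126 -0.1653  0.1158] xax [ 0.004  0.018 -1.   ] zyaw 89.27 F [-4.  6. 11.] M [1.94 1.2  0.04] g 0.572 j [-0.17  0.26  0.47  1.86 -0.16  1.05  1.92]
r 0.0891 az 176.19 tool yaw+90 179.27 left(pos) 3.01 F rad,tan,z [ 4.4 -5.7 11. ] tilt rad,tan mrad [ -3. -18.]
```

View pics/w10y.png

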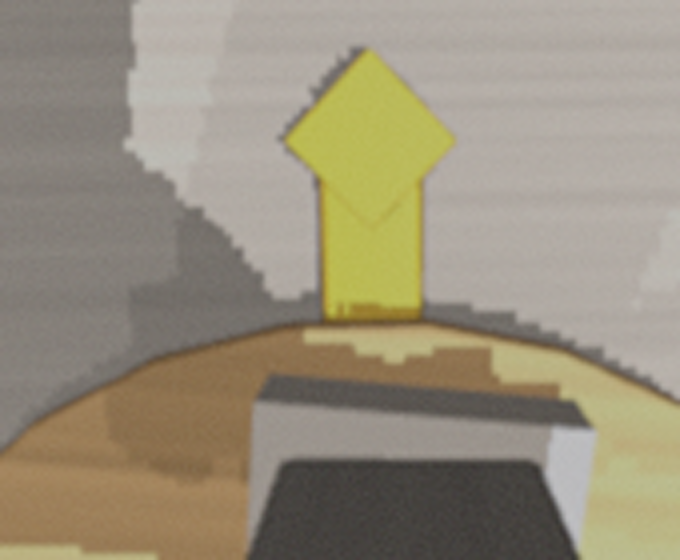

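```bash
cat > m10.py <<'E'
from m6 import *
def ang(a,b): d=b-a; return np.degrees(np.arctan2(d[1],d[0]))%360
def ana(n,tip,barbs,shaft,rimc,rimL,rimR,sc,ox,oy,disc=None):
    w=pickle.load(open(n+".pkl","rb")); U=lambda l: up(l,sc,ox,oy)
    P=unproj(w,U([tip]+barbs+shaft),.01)[:,:2]
    tipw=P[0]; bm=(P[1]+P[2])/2; sm=(P[3]+P[4])/2
    print("pointer: tip",tipw.round(4),"barbmid",bm.round(4),"shaft",sm.round(4),"barb normal az",(ang(P[1],P[2])+90)%360,"(+180)", "tip-shaft az",ang(sm,tipw))
    r=unproj(w,U(rimc),.051)[:,:2]; e=r[1]-r[0]; print("rim edge len",np.linalg.norm(e),"edge az",ang(r[0],r[1]),"normal",(ang(r[0],r[1])-90)%360,(ang(r[0],r[1])+90)%360)
    n_=np.array([e[1],-e[0]])/np.linalg.norm(e); mid=r.mean(0)
    if n_[0]>0: n_=-n_   # outward (towards -x)
    c0=mid-n_*.032; axw=mid-n_*.117; print("holder ctr",c0.round(4),"axis from holder",axw.round(4))
    for s,nm in ((rimL,'L'),(rimR,'R')):
        q=unproj(w,U(s),.051)[:,:2]; print(nm,"side az",ang(q[1],q[0]))
    if disc is not None:
        d=unproj(w,U(disc),.025)[:,:2]
        f=least_squares(lambda q:np.linalg.norm(d-q,axis=1)-.13,[.6,-.172]); ax=f.x; print("axis from disc",ax.round(4),"res",np.abs(f.fun).max().round(4),"front az",ang(ax,tipw),"holder az",ang(ax,c0))
    ax=np.array([.6014,-.172])
    return
if __name__=="__main__":
    ana("w10",(370,47),[(285,140),(455,141)],[(324,318),(422,318)],[(253,403),(595,428)],[(253,403),(248,540)],[(595,428),(580,540)],4,150,70,disc=[(5,447),(60,405),(150,360),(290,325),(440,325),(570,350),(675,400)])
E
python3 m10.py
```

```text
pointer: tip [ 0.417  -0.1695] barbmid [ 0.435  -0.1699] shaft [ 0.4718 -0.1702] barb normal az 178.98335836047497 (+180) tip-shaft az 179.25329312538474
rim edge len 0.06387279980007596 edge az 84.75232304194377 normal 354.7523230419438 174.75232304194378
holder ctr [ 0.5154 -0.163 ] axis from holder [ 0.6001 -0.1707]
L side az 174.6431647251274
R side az 174.77224639118782
axis from disc [ 0.5999 -0.1716] res 0.0005 front az 179.34901036174182 holder az 174.17589641742077
```

Emit:
{"api": "play_rows", "payload": {
  "increments": "0.0004 0 -0.0035 0; 0.0004 0 -0.0035 0; 0 0 -0.001 0"
}}

```text
clock: 11.95
position: [0.5128, -0.1681, 0.116]
ee_rot: [-0.492, 0.495, 0.504, 0.509]
ft_force: [-1.3, 1.4, 1.7]
grip_width: 0.573
```

```bash
python3 - <<'E'
from car import *
w=shot('w11'); car()
cv2.imwrite("pics/w11y.png",cv2.resize(w["img"][70:210,150:320],None,fx=4,fy=4,interpolation=cv2.INTER_CUBIC))
E
```

```text
t 11.95 pos [ 0.5128 -0.1681  0.116 ] xax [ 0.003  0.026 -1.   ] zyaw 89.54 F [-1.3  1.4  1.7] M [0.27 0.65 0.05] g 0.573 j [-0.16  0.27  0.47  1.85 -0.17  1.06  1.94]
r 0.0888 az 178.02 tool yaw+90 179.54 left(pos) 1.18 F rad,tan,z [ 1.3 -1.4  1.7] tilt rad,tan mrad [ -2. -26.]
t 11.95 pos [ 0.5128 -0.1681  0.116 ] xax [ 0.003  0.026 -1.   ] zyaw 89.54 F [-1.3  1.4  1.7] M [0.27 0.65 0.05] g 0.573 j [-0.16  0.27  0.47  1.85 -0.17  1.06  1.94]
t 12.0 pos [ 0.5128 -0.1682  0.1159] xax [ 0.003  0.026 -1.   ] zyaw 89.53 F [-3.4  4.8  8.2] M [ 1.18  0.99 -0.01] g 0.574 j [-0.16  0.27  0.47  1.85 -0.17  1.06  1.94]
r 0.0888 az 178.05 tool yaw+90 179.53 left(pos) 1.15 F rad,tan,z [ 3.5 -4.6  8.2] tilt rad,tan mrad [ -2. -26.]
```

View pics/w11y.png

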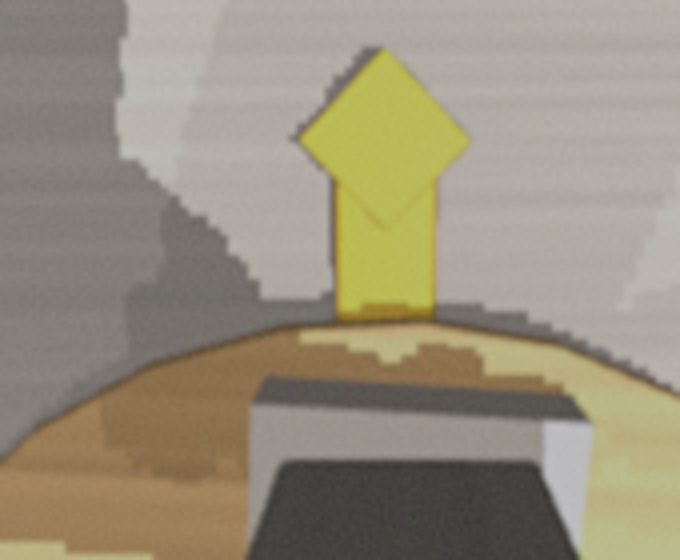

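```bash
cat > m11.py <<'E'
from m10 import *
ana("w11",(384,47),[(299,140),(470,141)],[(336,318),(435,318)],[(250,403),(593,421)],[(250,403),(248,540)],[(593,421),(580,540)],4,150,70,disc=[(5,455),(60,415),(150,363),(290,326),(440,325),(570,350),(675,395)])
E
python3 m11.py
```

```text
pointer: tip [ 0.417  -0.1699] barbmid [ 0.435 -0.17 ] shaft [ 0.4719 -0.1704] barb normal az 179.29492799261828 (+180) tip-shaft az 179.4557478733843
rim edge len 0.06399539779054689 edge az 86.17769747499077 normal 356.17769747499074 176.17769747499077
holder ctr [ 0.5149 -0.1657] axis from holder [ 0.5997 -0.1714]
L side az 176.13555839854487
R side az 176.3876125681191
axis from disc [ 0.6002 -0.172 ] res 0.0007 front az 179.33598729715922 holder az 175.8196239664004
```

Emit:
{"api": "play_rows", "payload": {
  "increments": "0.0003 0 -0.001 -0.05; 0.0003 0 -0.0005 -0.05"
}}

```text
clock: 12.2
position: [0.5119, -0.1709, 0.1159]
ee_rot: [-0.517, 0.47, 0.528, 0.483]
ft_force: [-2.8, -8.1, 4.1]
grip_width: 0.57
```

```bash
python3 - <<'E'
from car import *
w=shot('w12'); car()
cv2.imwrite("pics/w12y.png",cv2.resize(w["img"][70:210,150:320],None,fx=4,fy=4,interpolation=cv2.INTER_CUBIC))
E
```

```text
t 12.2 pos [ 0.5119 -0.1709  0.1159] xax [ 0.001  0.025 -1.   ] zyaw 95.24 F [-2.8 -8.1  4.1] M [-2.57  0.89 -1.49] g 0.57 j [-0.15  0.27  0.46  1.85 -0.16  1.06  2.04]
r 0.0896 az 179.78 tool yaw+90 185.24 left(pos) -0.58 F rad,tan,z [2.8 8.1 4.1] tilt rad,tan mrad [ -1. -25.]
t 12.2 pos [ 0.5119 -0.1709  0.1159] xax [ 0.001  0.025 -1.   ] zyaw 95.24 F [-2.8 -8.1  4.1] M [-2.57  0.89 -1.49] g 0.57 j [-0.15  0.27  0.46  1.85 -0.16  1.06  2.04]
t 12.25 pos [ 0.5119 -0.1716  0.1159] xax [ 0.002  0.024 -1.   ] zyaw 95.37 F [-2.4 -2.6  7.1] M [-0.71  0.96 -0.66] g 0.569 j [-0.15  0.27  0.46  1.85 -0.16  1.06  2.05]
r 0.0896 az 180.24 tool yaw+90 185.37 left(pos) -1.04 F rad,tan,z [2.4 2.6 7.1] tilt rad,tan mrad [ -2. -24.]
```

View pics/w12y.png

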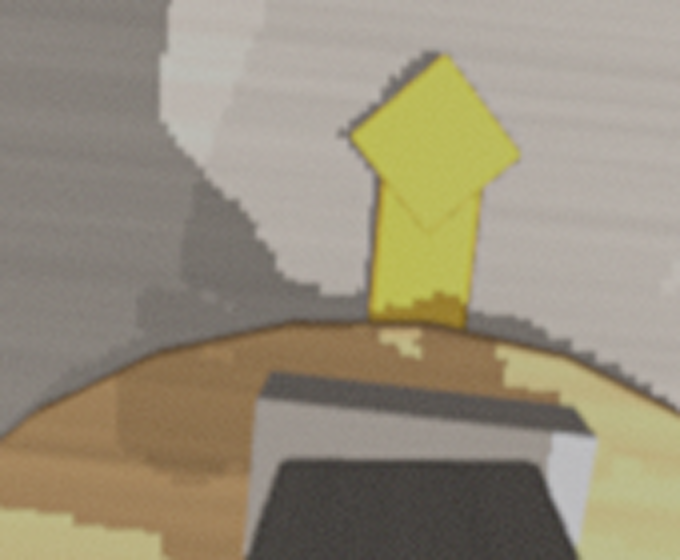

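```bash
cat > m12.py <<'E'
from m10 import *
ana("w12",(444,53),[(349,132),(521,155)],[(370,320),(467,328)],[(259,399),(596,433)],[(259,399),(248,530)],[(596,433),(580,540)],4,150,70,disc=[(5,435),(60,397),(150,355),(290,323),(440,327),(570,357),(675,408)])
E
python3 m12.py
```

```text
pointer: tip [ 0.417 -0.17 ] barbmid [ 0.4346 -0.17  ] shaft [ 0.4724 -0.17  ] barb normal az 178.0595455792976 (+180) tip-shaft az 180.01575056946157
rim edge len 0.06321582336888285 edge az 89.0546174600125 normal 359.0546174600125 179.05461746001248
holder ctr [ 0.5147 -0.1687] axis from holder [ 0.5997 -0.1701]
L side az 178.13221219738614
R side az 179.93891972694277
axis from disc [ 0.5999 -0.1712] res 0.0004 front az 179.60838535094442 holder az 178.28712477612544
```

Emit:
{"api": "play_rows", "payload": {
  "increments": "0.0008 0 0.0006 -0.02; 0.0008 0 0.0006 -0.02"
}}

```text
clock: 12.45
position: [0.5117, -0.1743, 0.1158]
ee_rot: [-0.527, 0.46, 0.535, 0.473]
ft_force: [-3.8, -2.2, 9.9]
grip_width: 0.573
```

```bash
python3 car.py
```

```text
t 12.45 pos [ 0.5117 -0.1743  0.1158] xax [ 0.004  0.021 -1.   ] zyaw 97.4 F [-3.8 -2.2  9.9] M [-0.8   1.22 -0.97] g 0.573 j [-0.14  0.27  0.46  1.85 -0.16  1.06  2.08]
r 0.0898 az 181.97 tool yaw+90 187.4 left(pos) -2.77 F rad,tan,z [3.8 2.1 9.9] tilt rad,tan mrad [ -5. -21.]
```

Emit:
{"api": "play_rows", "payload": {
  "increments": "0.0005 0 0.0015 0.02; 0.0005 0 0.0015 0.02"
}}

```text
clock: 12.65
position: [0.5117, -0.1726, 0.1158]
ee_rot: [-0.518, 0.471, 0.525, 0.484]
ft_force: [-1.9, 2.1, 9.2]
grip_width: 0.57
```

```bash
python3 - <<'E'
from car import *
w=shot('w13'); car()
cv2.imwrite("pics/w13y.png",cv2.resize(w["img"][70:210,150:320],None,fx=4,fy=4,interpolation=cv2.INTER_CUBIC))
E
```

```text
t 12.65 pos [ 0.5117 -0.1726  0.1158] xax [ 0.005  0.02  -1.   ] zyaw 94.98 F [-1.9  2.1  9.2] M [0.5  0.84 0.05] g 0.57 j [-0.15  0.27  0.46  1.85 -0.16  1.05  2.04]
r 0.0898 az 180.88 tool yaw+90 184.98 left(pos) -1.68 F rad,tan,z [ 1.9 -2.2  9.2] tilt rad,tan mrad [ -6. -20.]
t 12.65 pos [ 0.5117 -0.1726  0.1158] xax [ 0.005  0.02  -1.   ] zyaw 94.98 F [-1.9  2.1  9.2] M [0.5  0.84 0.05] g 0.57 j [-0.15  0.27  0.46  1.85 -0.16  1.05  2.04]
t 12.7 pos [ 0.5117 -0.1724  0.1158] xax [ 0.005  0.02  -1.   ] zyaw 94.91 F [-2.4  1.6  9.1] M [ 0.19  0.93 -0.07] g 0.571 j [-0.15  0.27  0.46  1.85 -0.16  1.05  2.03]
r 0.0898 az 180.74 tool yaw+90 184.91 left(pos) -1.54 F rad,tan,z [ 2.4 -1.7  9.1] tilt rad,tan mrad [ -6. -20.]
```

View pics/w13y.png

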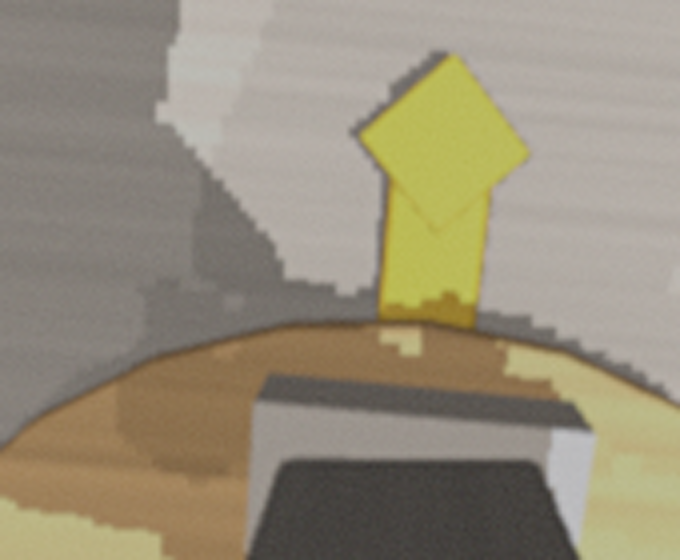

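```bash
cat > m13.py <<'E'
from m10 import *
ana("w13",(455,53),[(360,132),(530,153)],[(379,320),(476,327)],[(255,400),(594,431)],[(255,400),(248,530)],[(594,431),(580,540)],4,150,70,disc=[(5,440),(60,402),(150,357),(290,324),(440,327),(570,357),(675,405)])
E
python3 m13.py
```

```text
pointer: tip [ 0.4171 -0.1695] barbmid [ 0.4345 -0.1698] shaft [ 0.4723 -0.1701] barb normal az 178.34513524400646 (+180) tip-shaft az 179.46727762565123
rim edge len 0.06341899012184615 edge az 89.40198450546929 normal 359.4019845054693 179.40198450546927
holder ctr [ 0.5147 -0.171 ] axis from holder [ 0.5997 -0.1719]
L side az 179.43813794764165
R side az 180.8478562190586
axis from disc [ 0.6001 -0.1726] res 0.0004 front az 179.05273898807602 holder az 178.9378883138089
```

Emit:
{"api": "play_rows", "payload": {
  "increments": "0.0005 0 -0.0008 0.02; 0.0005 0 -0.0008 0.02; 0.0005 0 -0.0006 0.01"
}}

```text
clock: 13.0
position: [0.5127, -0.1731, 0.1158]
ee_rot: [-0.505, 0.484, 0.513, 0.498]
ft_force: [-4.8, 3.7, 10.5]
grip_width: 0.567
```

```bash
python3 - <<'E'
from car import *
w=shot('w14'); car()
cv2.imwrite("pics/w14y.png",cv2.resize(w["img"][70:210,150:320],None,fx=4,fy=4,interpolation=cv2.INTER_CUBIC))
E
```

```text
t 13.0 pos [ 0.5127 -0.1731  0.1158] xax [ 0.006  0.023 -1.   ] zyaw 92.02 F [-4.8  3.7 10.5] M [0.72 1.38 0.13] g 0.567 j [-0.15  0.27  0.47  1.85 -0.17  1.05  1.99]
r 0.0889 az 181.25 tool yaw+90 182.02 left(pos) -2.05 F rad,tan,z [ 4.7 -3.8 10.5] tilt rad,tan mrad [ -7. -22.]
t 13.0 pos [ 0.5127 -0.1731  0.1158] xax [ 0.006  0.023 -1.   ] zyaw 92.02 F [-4.8  3.7 10.5] M [0.72 1.38 0.13] g 0.567 j [-0.15  0.27  0.47  1.85 -0.17  1.05  1.99]
t 13.05 pos [ 0.5127 -0.1731  0.1158] xax [ 0.006  0.023 -1.   ] zyaw 92.0 F [-4.2  3.9 10.5] M [0.78 1.23 0.03] g 0.573 j [-0.15  0.27  0.47  1.85 -0.17  1.06  1.99]
r 0.0889 az 181.26 tool yaw+90 182.0 left(pos) -2.06 F rad,tan,z [ 4.1 -4.  10.5] tilt rad,tan mrad [ -7. -22.]
```

View pics/w14y.png

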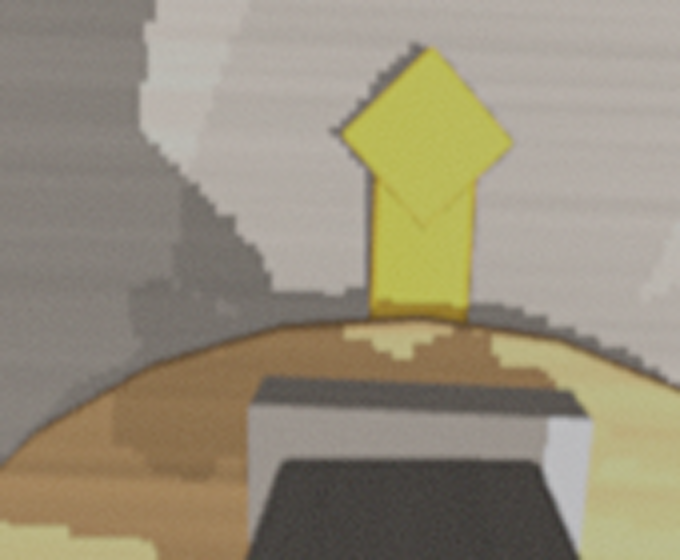

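```bash
cat > m14.py <<'E'
from m10 import *
ana("w14",(432,47),[(341,133),(513,144)],[(370,315),(467,320)],[(250,404),(592,418)],[(250,404),(247,530)],[(592,418),(582,540)],4,150,70,disc=[(5,460),(60,415),(150,364),(290,325),(440,323),(570,346),(675,388)])
E
python3 m14.py
python3 - <<'E'
from car import *
c=shot('t2','top'); s=shot('s2','scene'); car()
cv2.imwrite("pics/t2z.png",cv2.resize(c["img"][135:245,245:365],None,fx=5,fy=5,interpolation=cv2.INTER_CUBIC))
cv2.imwrite("pics/s2z.png",cv2.resize(s["img"][120:240,150:280],None,fx=5,fy=5,interpolation=cv2.INTER_CUBIC))
E
```

```text
pointer: tip [ 0.4173 -0.1697] barbmid [ 0.4349 -0.1699] shaft [ 0.4721 -0.1703] barb normal az 178.61500518825034 (+180) tip-shaft az 179.30544686769167
rim edge len 0.0636379413684132 edge az 89.38259348694586 normal 359.3825934869459 179.38259348694586
holder ctr [ 0.5148 -0.1706] axis from holder [ 0.5998 -0.1716]
L side az 178.07059281778913
R side az 180.42201385382742
axis from disc [ 0.6002 -0.172 ] res 0.0007 front az 179.26721849681974 holder az 179.07967837811643
t 13.05 pos [ 0.5127 -0.1731  0.1158] xax [ 0.006  0.023 -1.   ] zyaw 92.0 F [-4.2  3.9 10.5] M [0.78 1.23 0.03] g 0.573 j [-0.15  0.27  0.47  1.85 -0.17  1.06  1.99]
r 0.0889 az 181.26 tool yaw+90 182.0 left(pos) -2.06 F rad,tan,z [ 4.1 -4.  10.5] tilt rad,tan mrad [ -7. -22.]
t 13.05 pos [ 0.5127 -0.1731  0.1158] xax [ 0.006  0.023 -1.   ] zyaw 92.0 F [-4.2  3.9 10.5] M [0.78 1.23 0.03] g 0.573 j [-0.15  0.27  0.47  1.85 -0.17  1.06  1.99]
t 13.1 pos [ 0.5127 -0.1731  0.1158] xax [ 0.006  0.023 -1.   ] zyaw 92.04 F [-3.7  2.8 10.8] M [ 0.81  1.25 -0.  ] g 0.571 j [-0.15  0.27  0.47  1.85 -0.17  1.06  1.99]
t 13.15 pos [ 0.5126 -0.1731  0.1158] xax [ 0.006  0.023 -1.   ] zyaw 92.06 F [-4.1  4.1 11.1] M [ 0.74  1.29 -0.06] g 0.57 j [-0.15  0.27  0.47  1.85 -0.17  1.06  1.99]
r 0.0889 az 181.25 tool yaw+90 182.06 left(pos) -2.05 F rad,tan,z [ 4.  -4.2 11.1] tilt rad,tan mrad [ -7. -22.]
```

View pics/t2z.png

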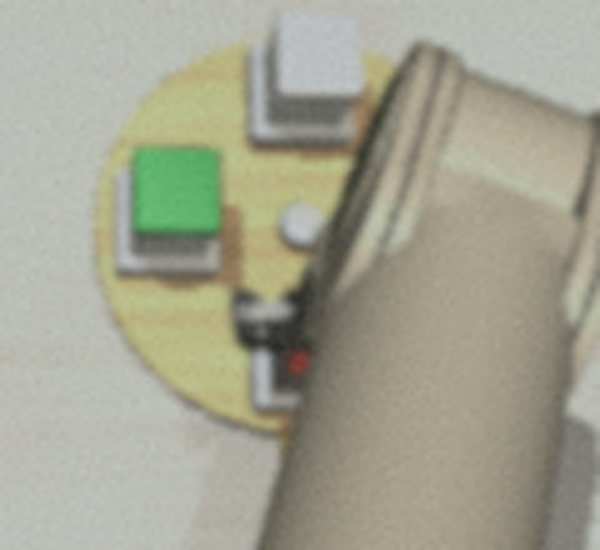

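View pics/s2z.png

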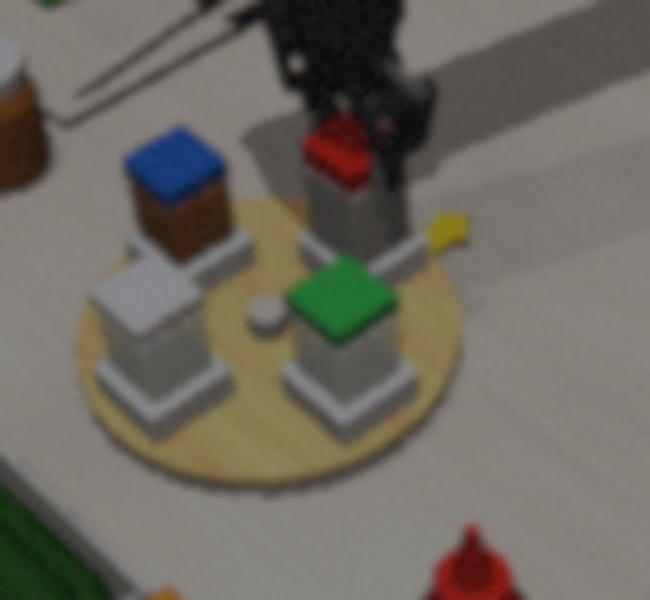

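```bash
python3 - <<'E'
from m10 import *
c=pickle.load(open("t2.pkl","rb")); U=lambda l: up(l,5,245,135)
ax=np.array([.5985,-.1741])
for nm,l in (("green",[(135,147),(220,147),(220,235),(133,235)]),("white",[(280,17),(362,17),(360,97),(278,97)])):
    P=unproj(c,U(l),.123)[:,:2]; m=P.mean(0); d=P-m; a=np.degrees(np.arctan2(d[:,1],d[:,0]))-45; print(nm,m.round(4),"az",ang(ax,m),"edge yaw mod90",(a%90).round(1))
from scipy.spatial.transform import Rotation
E
```

```text
green [ 0.6    -0.0885] az 89.01991286127839 edge yaw mod90 [87.3  0.7 87.7  0.3]
white [ 0.6816 -0.1749] az 359.4724168480093 edge yaw mod90 [87.9 88.7 87.6 88.9]
```

```bash
python3 - <<'E'
from m10 import *
w=pickle.load(open("w14.pkl","rb")); U=lambda l: up(l,4,150,70)
for z in (.048,.051,.054,.057):
    P=unproj(w,U([(275,462),(545,462)]),z); print(z,P.round(4)[:,:2].tolist(),"width",np.linalg.norm(P[0]-P[1]).round(4))
E
```

```text
0.048 [[0.4944, -0.1978], [0.4929, -0.1462]] width 0.0517
0.051 [[0.4935, -0.1975], [0.492, -0.1466]] width 0.0509
0.054 [[0.4926, -0.1972], [0.4911, -0.1471]] width 0.0502
0.057 [[0.4917, -0.1969], [0.4902, -0.1476]] width 0.0494
```

```bash
python3 - <<'E'
from car import *
from workcell import workorder
car(); print(workorder.hand_in()); car()
E
```

```text
t 13.15 pos [ 0.5126 -0.1731  0.1158] xax [ 0.006  0.023 -1.   ] zyaw 92.06 F [-4.1  4.1 11.1] M [ 0.74  1.29 -0.06] g 0.57 j [-0.15  0.27  0.47  1.85 -0.17  1.06  1.99]
r 0.0889 az 181.25 tool yaw+90 182.06 left(pos) -2.05 F rad,tan,z [ 4.  -4.2 11.1] tilt rad,tan mrad [ -7. -22.]
t 13.15 pos [ 0.5126 -0.1731  0.1158] xax [ 0.006  0.023 -1.   ] zyaw 92.06 F [-4.1  4.1 11.1] M [ 0.74  1.29 -0.06] g 0.57 j [-0.15  0.27  0.47  1.85 -0.17  1.06  1.99]
r 0.0889 az 181.25 tool yaw+90 182.06 left(pos) -2.05 F rad,tan,z [ 4.  -4.2 11.1] tilt rad,tan mrad [ -7. -22.]
the job is handed in; nothing more can be done
None
the job is handed in; nothing more can be done
```

I gripped the red-lidded shaker across its lid and plugged it into the empty holder. I then turned the carousel about 65° to the pointer and handed in at 13.2 s while still gripping and holding it.

**Seating:** the shaker met a firm stop (33 N) with its underside at about 31 mm, which is the fully home height. It still showed about 31 mm at the end, with 11 N pressing down.

**Alignment:** the last wrist picture puts the holder at 179.1–179.4° and the pointer at about 179.3°. The top view of the green and white jars gives 179.0° and 179.5°, so the line-up is good to about 0.5°.

**Holding:** I was pushing about 4 N against the return spring, and the pose stayed steady over the last pictures.

**What was not perfect:**
- The tool leans about 1.4° (0.024 rad), so the shaker probably does too, within the socket's play.
- The shaker is twisted about 2.5° against the holder.
- The gripper's own position gave a bearing about 2° past the front. I put this down to the lean and axis error and trusted the pictures instead.
- Near the end the carousel overshot by about 2°, and I brought it back.
- I saw no contact with the bottles, jar, tray, tongs or round shaker, but I did not measure their positions again at the end.

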